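# Roll the potting cartridges to the line and chock them

### The job

The filler in the potting cartridges has settled: roll each cartridge on the grey felt table up to the red line by pushing its side gently (never press it with more than 10 N, and do not pick it up), so that it stops squarely with its axis over the line and does not run on past it. When all of them rest on the red line, roll them back in the same way to rest on the green line. Then set a rubber wedge chock flat on the felt by each cartridge, on the side of the red line and square to it, its thin toe pointing at the middle of the cartridge and almost touching; leave the glue, solder and tape alone.

Things in the scene. Friction and masses are not known exactly. Their poses are not given: they have to be found in the camera images.
- mat: Low fixed table, 315 x 280 mm, top of grey felt 25 mm above the bench, with a red and a parallel green line (6 mm wide) across it. Origin: on the bench under the red line's middle. y runs along it; x across it, to the robot's right (yaw about -60 degrees). Green line: x = -100 mm; the top spans x = -215 (stop strip, 9 mm high) to 100, y = -140 to 140 mm.
- cartridge_red: White potting cartridge with a red label band: a cylinder 48 mm in diameter, 60 mm long, about 0.22 kg, lying on the felt to the left of the red line (x below 0 in the table's frame), roughly parallel to it. Origin: its middle, on the axis, 49 mm above the bench; own y is the axis. Smooth (friction 0.4); pushed at 3 cm/s, it rolls on about 2 mm when the finger stops. May be absent.
- cartridge_blue: White potting cartridge with a blue label band: a cylinder 48 mm in diameter, 60 mm long, about 0.22 kg, lying on the felt to the left of the red line (x below 0 in the table's frame), roughly parallel to it. Origin: its middle, on the axis, 49 mm above the bench; own y is the axis. Smooth (friction 0.4); pushed at 3 cm/s, it rolls on about 2 mm when the finger stops. May be absent.
- cartridge_green: White potting cartridge with a green label band: a cylinder 48 mm in diameter, 60 mm long, about 0.22 kg, lying on the felt to the left of the red line (x below 0 in the table's frame), roughly parallel to it. Origin: its middle, on the axis, 49 mm above the bench; own y is the axis. Smooth (friction 0.4); pushed at 3 cm/s, it rolls on about 2 mm when the finger stops. May be absent.
- chock_a: Black rubber wedge chock, 84 mm long (x), 36 mm wide (y), flat base 12 mm high, with a yellow grip block 30 x 28 mm (x, y) on its heel that reaches 36 mm high; about 0.12 kg. Origin: centre of its underside; x points to the thin toe (at the start towards the robot, yaw about 180 degrees). The three are alike and stand on the bench to the left of the felt table.
- chock_a_heel (a point): Centre of the yellow grip block of chock_a, 25 mm behind the chock's origin and 26 mm above its underside; pinch it across y (28 mm wide).
- chock_a_toe (a point): Middle of the toe edge of chock_a, 42 mm ahead of its origin and 12 mm above its underside. With the chock on the felt squarely touching a cartridge, this point is 21 mm from the cartridge's axis horizontally.
- chock_b: Black rubber wedge chock, 84 mm long (x), 36 mm wide (y), flat base 12 mm high, with a yellow grip block 30 x 28 mm (x, y) on its heel that reaches 36 mm high; about 0.12 kg. Origin: centre of its underside; x points to the thin toe (at the start towards the robot, yaw about 180 degrees). The three are alike and stand on the bench to the left of the felt table.
- chock_b_heel (a point): Centre of the yellow grip block of chock_b, 25 mm behind the chock's origin and 26 mm above its underside; pinch it across y (28 mm wide).
- chock_b_toe (a point): Middle of the toe edge of chock_b, 42 mm ahead of its origin and 12 mm above its underside. With the chock on the felt squarely touching a cartridge, this point is 21 mm from the cartridge's axis horizontally.
- chock_c: Black rubber wedge chock, 84 mm long (x), 36 mm wide (y), flat base 12 mm high, with a yellow grip block 30 x 28 mm (x, y) on its heel that reaches 36 mm high; about 0.12 kg. Origin: centre of its underside; x points to the thin toe (at the start towards the robot, yaw about 180 degrees). The three are alike and stand on the bench to the left of the felt table.
- chock_c_heel (a point): Centre of the yellow grip block of chock_c, 25 mm behind the chock's origin and 26 mm above its underside; pinch it across y (28 mm wide).
- chock_c_toe (a point): Middle of the toe edge of chock_c, 42 mm ahead of its origin and 12 mm above its underside. With the chock on the felt squarely touching a cartridge, this point is 21 mm from the cartridge's axis horizontally.
- glue_bottle: White glue bottle with a red nozzle, 37 mm in diameter, 126 mm high, standing; bystander. Origin: centre of its underside.
- solder_spool: Solder spool, 55 mm in diameter, 40 mm high, standing; bystander. Origin: centre of its underside.
- tape_yellow: Roll of yellow tape lying flat, 62 mm in diameter, 18 mm high; bystander. Origin: centre of its underside.
- bench_blocks: Fixed obstacles (m): black pot 72 mm wide, 93 mm high at (0.584, 0.268); grey block 30 mm high at (0.503, 0.210); yellow block 16 mm high at (0.369, 0.202); white block 20 mm high at (0.438, 0.103). Overhead hangs a carton, underside 520 mm above the bench, front edge from (0.55, 0.18) to (0.72, -0.12): keep the wrist low there and swing across close to the robot.
Not all that is in view belongs to the job. What is shaped like the chock_c but pink is not meant.

How it is judged (in metres and radians):
On the way:
1. all cartridges rest on the red line, axis within 10 mm of it and parallel within 8 degrees, untouched (x of cartridge_red in the frame of mat between -0.01 and 0.01 m and angle between the y axis of each of cartridge_red, cartridge_blue, cartridge_green and the y axis of mat, either way round below 0.14 rad and linear speed of each of cartridge_red, cartridge_blue, cartridge_green below 0.01 m/s and height (world z) of each of cartridge_red, cartridge_blue, cartridge_green below 0.054 m and contact force between the fingers and cartridge_red below 0.05 N and x of cartridge_blue in the frame of mat between -0.01 and 0.01 m and contact force between the fingers and cartridge_blue below 0.05 N and x of cartridge_green in the frame of mat between -0.01 and 0.01 m and contact force between the fingers and cartridge_green below 0.05 N), for 0.3 s.
At the end, for the whole second after the job is handed in: Each cartridge present rests on the felt, axis within 10 mm of the green line and parallel within 8 degrees; behind it, on the robot's side, a chock stands flat on the felt, square within 14 degrees, its toe point within 36 mm horizontally of the cartridge's centre (touching: 21 mm) (x of cartridge_red in the frame of mat between -0.11 and -0.09 m and angle between the y axis of each of cartridge_red, cartridge_blue, cartridge_green and the y axis of mat, either way round below 0.14 rad and linear speed of each of cartridge_red, cartridge_blue, cartridge_green below 0.01 m/s and height (world z) of each of cartridge_red, cartridge_blue, cartridge_green below 0.054 m and y of cartridge_red in the frame of mat between -0.135 and 0.135 m and ((horizontal distance between chock_a_toe and cartridge_red below 0.036 m and x of chock_a in the frame of mat above -0.06 m and angle between the x axis of chock_a and the x axis of mat, either way round below 0.25 rad and angle between chock_a's own z axis and vertical below 0.1 rad and height (world z) of chock_a between 0.018 and 0.032 m and linear speed of chock_a below 0.01 m/s) or (horizontal distance between chock_b_toe and cartridge_red below 0.036 m and x of chock_b in the frame of mat above -0.06 m and angle between the x axis of chock_b and the x axis of mat, either way round below 0.25 rad and angle between chock_b's own z axis and vertical below 0.1 rad and height (world z) of chock_b between 0.018 and 0.032 m and linear speed of chock_b below 0.01 m/s) or (horizontal distance between chock_c_toe and cartridge_red below 0.036 m and x of chock_c in the frame of mat above -0.06 m and angle between the x axis of chock_c and the x axis of mat, either way round below 0.25 rad and angle between chock_c's own z axis and vertical below 0.1 rad and height (world z) of chock_c between 0.018 and 0.032 m and linear speed of chock_c below 0.01 m/s)) and x of cartridge_blue in the frame of mat between -0.11 and -0.09 m and y of cartridge_blue in the frame of mat between -0.135 and 0.135 m and ((horizontal distance between chock_a_toe and cartridge_blue below 0.036 m and x of chock_a in the frame of mat above -0.06 m and angle between the x axis of chock_a and the x axis of mat, either way round below 0.25 rad and angle between chock_a's own z axis and vertical below 0.1 rad and height (world z) of chock_a between 0.018 and 0.032 m and linear speed of chock_a below 0.01 m/s) or (horizontal distance between chock_b_toe and cartridge_blue below 0.036 m and x of chock_b in the frame of mat above -0.06 m and angle between the x axis of chock_b and the x axis of mat, either way round below 0.25 rad and angle between chock_b's own z axis and vertical below 0.1 rad and height (world z) of chock_b between 0.018 and 0.032 m and linear speed of chock_b below 0.01 m/s) or (horizontal distance between chock_c_toe and cartridge_blue below 0.036 m and x of chock_c in the frame of mat above -0.06 m and angle between the x axis of chock_c and the x axis of mat, either way round below 0.25 rad and angle between chock_c's own z axis and vertical below 0.1 rad and height (world z) of chock_c between 0.018 and 0.032 m and linear speed of chock_c below 0.01 m/s)) and x of cartridge_green in the frame of mat between -0.11 and -0.09 m and y of cartridge_green in the frame of mat between -0.135 and 0.135 m and ((horizontal distance between chock_a_toe and cartridge_green below 0.036 m and x of chock_a in the frame of mat above -0.06 m and angle between the x axis of chock_a and the x axis of mat, either way round below 0.25 rad and angle between chock_a's own z axis and vertical below 0.1 rad and height (world z) of chock_a between 0.018 and 0.032 m and linear speed of chock_a below 0.01 m/s) or (horizontal distance between chock_b_toe and cartridge_green below 0.036 m and x of chock_b in the frame of mat above -0.06 m and angle between the x axis of chock_b and the x axis of mat, either way round below 0.25 rad and angle between chock_b's own z axis and vertical below 0.1 rad and height (world z) of chock_b between 0.018 and 0.032 m and linear speed of chock_b below 0.01 m/s) or (horizontal distance between chock_c_toe and cartridge_green below 0.036 m and x of chock_c in the frame of mat above -0.06 m and angle between the x axis of chock_c and the x axis of mat, either way round below 0.25 rad and angle between chock_c's own z axis and vertical below 0.1 rad and height (world z) of chock_c between 0.018 and 0.032 m and linear speed of chock_c below 0.01 m/s))).
It fails at once if a cartridge is pressed by the gripper with more than 10 N (contact force between the fingers and cartridge_red above 10 N or contact force between the fingers and cartridge_blue above 10 N or contact force between the fingers and cartridge_green above 10 N).
It fails at once if a cartridge is lifted off the felt (more than 20 mm) (height (world z) of any of cartridge_red, cartridge_blue, cartridge_green above 0.069 m).
It fails at once if a cartridge overruns the red line by more than 40 mm (x of any of cartridge_red, cartridge_blue, cartridge_green in the frame of mat above 0.04 m).
It fails at once if the glue bottle, solder spool or tape is moved more than 40 mm (distance of any of glue_bottle, solder_spool, tape_yellow from where it was at the start of the episode above 0.04 m).
Of cartridge_red, cartridge_blue, cartridge_green only 2 to 3 are there at a start; the rules pass over those that are not, and their reading is None.
At some moment in a run one of chock_a, chock_b, chock_c may be knocked a few centimetres aside while the robot is not near it.
It also fails if it takes over 210 s, if anything falls off the work surface, if the arm or the gripper's body presses on something with over 40 N, if the wrist force passes 120 N, or if a joint passes its speed limit or range.

### The arm

A 6-joint arm with a two-finger parallel gripper is mounted at the origin on a cart in front of the work surface, level with it; the furniture and walls round the work are solid. World frame = base frame: x ahead of the robot, y to its left, z up, the work surface at z = 0. Lengths are in mm, angles in degrees, forces in N, time in s.
With the tool pointing down it reaches from about 300 to 850 mm from the base axis. Payload 4.2 kg.
Tool frame: the origin (TCP) lies midway between the tips of the shut fingers; the grasp point (between the pads) lies 19 mm behind it (env.grasp_offset is the distance from the TCP to the grasp point, in mm); z points along the fingers, y is the line along which they close (so a half turn about z gives the same grasp; the last joint's range is limited). The gripper opens to 91 mm and grips with 3 to 60 N. Pads are 32 mm wide; open, the fingers measure 118 mm over their backs; the gripper's body (76 mm by 178 mm) begins 60 mm behind the grasp point.
Start: joints at [63.656, 18.312, 89.639, -0, 72.044, -1.146], TCP at [244.816, 520.297, 213.976] pointing down, gripper open.
Joint ranges: [-177.97, 177.97], [-48.28, 115.42], [12.27, 149.76], [-77.06, 257.06], [2.81, 150.46], [-146.56, 146.56]. Speed limits (degrees/s): [147.25, 147.25, 180, 180, 180, 180].

### API

Orientations are given as [roll, pitch, yaw] about the fixed x, y, z axes, in that order (R = Rz(yaw) Ry(pitch) Rx(roll)).
In Python, from workcell import env, optics gives the robot as it stands. The module is installed in compiled form; this text tells all that it offers.
- The arm moves only by the tool send_rows, never from a script. Its argument "targets" is a list that holds one entry, the list of rows, each a list of 7 numbers: the turn, a rotation vector about the world's x, y, z scaled (see below), then the shift along the world's x, y, z scaled (see below), then the closure, from -1 (fully open) to 1 (shut). In form: [[[rx, ry, rz, x, y, z, gripper], ...]]. A call has 1 to 12 rows; each row shifts and turns the commanded pose from where the row before left it; what a row does not reach is not made up. The controller multiplies each number of a shift by 0.2 m and each number of a turn by pi/2 rad. A row lasts 1/10 s, in which the tool goes at most 50 mm and 8.59 degrees, less where a joint would pass 70% of its speed; a pose out of reach is approached as far as the arm can. A call with a number of a shift or a turn outside -1 to 1 is refused whole. A call with a gripper value outside its range is refused whole. The fingers move at their own pace and stop on an object; "grip_force" is the grip in N (left out, the last holds). Time passes only in rows, so rows that do not move let the fingers close. It gives the time, the measured TCP pose, the force, the opening and the grip force at its end, in the units of the state.
- env.state(): the state, without advancing time (a new reading comes with each control period).
- optics.grab_frame(name): name is "side" or "top"; returns (picture, depth): 480x640x3 uint8, red, green, blue; 480x640 float32, mm along the optical axis (not along the pixel's ray), 0 where there is no reading.
- optics.camera_info(name): a dict with "camera_matrix" (3x3 intrinsics, pixels), "R" (3x3) and "t" (3): a world point X has camera coordinates R X + t. Camera axes: x right, y down, z forward; pixel columns grow to the right and rows downward; lengths in mm; the calibration is good to about 2 mm. A picture is of the moment at which its call begins. camera_info takes no time and is no camera call.
- env.job_done(): hands the job in; it is judged then, once.
Trained networks look in the newest picture that a camera, given by its name, has taken for a name from the list of things; names that differ only in an ending like _2 or _b are one class to them, and where a whole thing is asked for, a point or a joint stands for the part that bears it (a point fixed in the world has none). Each returns a list of dicts, best first, with "conf" (0 to 1); they miss things now and then, are a little off and sometimes report something else, mostly with a low value. They report only what shows in the picture. A call takes as long as a camera call. They do not tell look-alikes from the thing itself.
- optics.silhouettes(camera, name): "mask" (480x640 bool, what is visible of it) and "at" ([column, row] in pixels, amid what is visible of it).
- optics.place_of(camera, name): "at" ([column, row] in pixels: a listed point, or the origin of a listed thing).
The state is a dict: "time_s": time; "qpos": joint angles; "qvel": joint speeds; "effort": joint torques, N m; "ee_pos": TCP position; "ee_rot": TCP orientation; "force": force on the tool from outside, world axes, zero at the start; "torque": the same for the moment, N m; "gripper_width": finger opening in mm; "gripper_force": force on a finger pad.
Only numpy, scipy, OpenCV 4.12 (cv2) and the standard library are available. Lean on these libraries where they do the work, as an engineer would, in place of code of your own. Each camera call takes 0.05 s, during which the arm holds its last target. There are 200 camera calls.

## Working session

There is one attempt and no reset: what is moved stays moved. The work goes in short steps, Python scripts to look and compute and a tool call to move; the robot and the scene stay as the last step left them, time stands still between calls to the robot, and variables do not carry over. Pictures are saved under pics/ and viewed, at most 14 in all, crops included, and the job is handed in when it is done.

Besides the shell and the picture viewer there is one more tool, called after "Request:" as a command line: name --argument value ..., lists and objects as JSON in quotes. send_rows: Moves the arm, as the interface text tells. Its arguments: {"type":"object","properties":{"targets":{"type":"array"},"grip_force":{"type":"number"}},"required":["targets"]}

```bash
mkdir -p pics; cat > h.py <<'E'
import numpy as np, cv2
from workcell import env, optics
def cam(n):
    c=optics.camera_info(n); return np.array(c["camera_matrix"]),np.array(c["R"]),np.array(c["t"]).ravel()
def ray(n,uv,z):
    K,R,t=cam(n); d=R.T@np.linalg.solve(K,[uv[0],uv[1],1]); o=-R.T@t
    return o+d*(z-o[2])/d[2]
def cloud(n,dep,mask):
    K,R,t=cam(n); v,u=np.nonzero(mask&(dep>0)); z=dep[v,u]
    P=np.linalg.inv(K)@np.array([u*z,v*z,z]); return (R.T@(P-t[:,None])).T
def proj(n,X):
    K,R,t=cam(n); p=K@(R@np.array(X,float)+t); return p[:2]/p[2]
E
python3 - <<'E'
from h import *
for n in("top","side"):
    p,d=optics.grab_frame(n); cv2.imwrite(f"pics/{n}0.png",p[:,:,::-1]); np.save(n+"_d.npy",d)
    K,R,t=cam(n); print(n,K.tolist(),(-R.T@t).round(),R.round(2).tolist())
    for o in("cartridge_red","cartridge_blue","cartridge_green","chock_a","chock_a_heel","chock_a_toe","mat"):
        for r in optics.place_of(n,o): print(o,round(r["conf"],2),np.round(r["at"],1))
E
```

```text
top [[547.8678683652703, 0.0, 322.904144068344], [0.0, 547.8678683652703, 242.4465554314847], [0.0, 0.0, 1.0]] [ 464.  305. 1470.] [[-0.01, -1.0, 0.0], [-1.0, 0.01, -0.05], [0.05, -0.01, -1.0]]
cartridge_red 0.64 [458.7 222.6]
cartridge_blue 0.86 [459.1 253.5]
cartridge_blue 0.53 [280.1 247.9]
cartridge_blue 0.19 [461.3 223.3]
cartridge_blue 0.17 [262.1 295. ]
cartridge_green 0.64 [493.4 281. ]
cartridge_green 0.41 [277.  229.4]
cartridge_green 0.3 [231.2 235.9]
chock_a 0.95 [154.7 302. ]
chock_a 0.84 [275.3 231.6]
chock_a 0.7 [270.3 277.9]
chock_a 0.69 [321.  283.2]
chock_a_heel 0.97 [269.3 222.9]
chock_a_heel 0.42 [320.1 271.4]
chock_a_toe 0.88 [277.1 250.5]
side [[503.8405426324924, 0.0, 315.3164560173283], [0.0, 503.8405426324924, 233.69295473391], [0.0, 0.0, 1.0]] [ 123. 1368.  882.] [[-0.92, -0.38, 0.02], [-0.23, 0.53, -0.82], [0.3, -0.76, -0.58]]
cartridge_red 0.81 [348.9 178.4]
cartridge_blue 0.53 [369.4 183.3]
cartridge_green 0.63 [394.9 178.8]
cartridge_green 0.37 [302.3 275.5]
chock_a 0.9 [347.9 265.4]
chock_a 0.79 [303.9 391.5]
chock_a 0.68 [330.5 293.9]
chock_a_heel 0.73 [282.8 265.5]
chock_a_heel 0.7 [363.9 263. ]
chock_a_toe 0.91 [303.3 273. ]
mat 0.96 [366.2 179.2]
```

View pics/top0.png

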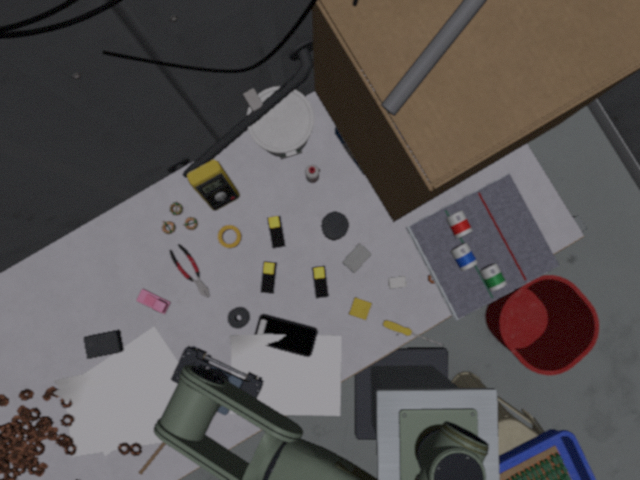

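View pics/side0.png

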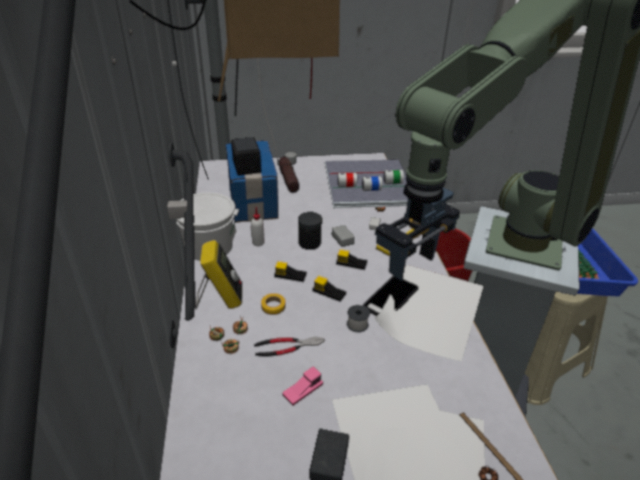

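The top picture shows three cartridges on the felt: red (459,223), blue (463,257) and green (493,278). The red line runs from (480,193) to (525,278). There are three black/yellow chocks, at (276,231), (269,277) and (320,281). The pink look-alike is at (153,300) and is not meant; the multimeter, pot and tape are not part of the job either.

```bash
cat > m.py <<'E'
from h import *
def linefit(n,p,kind):
    hsv=cv2.cvtColor(p,cv2.COLOR_RGB2HSV).astype(int); H,S,V=hsv[...,0],hsv[...,1],hsv[...,2]
    return H,S,V
def matframe(M,X): # M=(ox,oy,yaw)
    c,s=np.cos(M[2]),np.sin(M[2]); d=np.asarray(X)[...,:2]-M[:2]
    return np.stack([d[...,0]*c+d[...,1]*s,-d[...,0]*s+d[...,1]*c],-1)
E
python3 - <<'E'
from m import *
n="top"
p,d=optics.grab_frame(n)
H,S,V=linefit(n,p,0)
red=((H<8)|(H>172))&(S>110)&(V>60)
m=np.zeros_like(red); m[185:285,472:532]=1
u_=np.arange(640)[None,:]; v_=np.arange(480)[:,None]
# near line (480,193)-(525,278)
dist=np.abs((u_-480)*85-(v_-193)*45)/np.hypot(85,45)
red&=m&(dist<5)
v,u=np.nonzero(red); P=np.array([ray(n,(a,b),25) for a,b in zip(u,v)])
c=P[:,:2].mean(0); w=np.linalg.svd(P[:,:2]-c)[2][0]; w*=np.sign(w[0]); s=(P[:,:2]-c)@w
print("red line",len(u),c,np.degrees(np.arctan2(w[1],w[0])),s.min(),s.max())
mid=c+w*(s.min()+s.max())/2; print("mid",mid)
M=np.array([*mid,np.arctan2(w[1],w[0])-np.pi/2]); np.save("M0.npy",M); print(M)
for o in("mat","cartridge_red","cartridge_blue","cartridge_green","chock_a"):
    for r in optics.silhouettes(n,o)[:5]:
        C=cloud(n,d,r["mask"]); 
        if len(C)<5: continue
        print(o,round(r["conf"],2),r["at"],r["mask"].sum(),C.mean(0).round(),"z",np.percentile(C[:,2],[5,50,95]).round())
        q,_=cv2.findContours(r["mask"].astype(np.uint8),0,2); q=max(q,key=cv2.contourArea)
        zz={"m":25,"c":49}[o[0]] if o!="chock_a" else 12
        W=np.array([ray(n,a[0],zz)[:2] for a in q]).astype(np.float32)
        rc=cv2.minAreaRect(W); print("   rect",np.round(rc[0]),np.round(rc[1]),round(rc[2],1),"mat",matframe(M,np.array(rc[0])).round())
x0,y0,k=400,165,5
cr=cv2.resize(p[165:325,400:560],None,fx=3.7,fy=3.7,interpolation=cv2.INTER_CUBIC); 
a=cv2.resize(p[205:305,245:345],(592,592),interpolation=cv2.INTER_CUBIC)
cv2.imwrite("pics/crop1.png",np.clip(cv2.resize(np.hstack([cr,a]),(800,400))*1.4,0,255).astype(np.uint8)[:,:,::-1])
E
```

```text
red line 151 [ 545.06125673 -180.37369151] 27.46664448344348 -138.48306196622318 137.30240519369633
mid [ 544.53747045 -180.64596994]
[ 544.53747045 -180.64596994   -1.09141295]
mat 0.73 [482.3, 243.3] 11234 [ 528. -125.   24.] z [20. 25. 31.]
   rect [ 527. -122.] [284. 317.] 27.2 mat [-60.  11.]
cartridge_red 0.82 [459.3, 222.1] 460 [582. -50.  67.] z [52. 69. 76.]
   rect [583. -54.] [65. 50.] 25.3 mat [-94.  93.]
cartridge_blue 0.57 [461.0, 254.5] 465 [498. -62.  66.] z [48. 69. 77.]
   rect [499. -66.] [69. 50.] 31.4 mat [-122.   12.]
cartridge_blue 0.23 [265.4, 279.5] 433 [449. 444.  21.] z [ 8. 18. 39.]
   rect [450. 441.] [35. 84.] 83.9 mat [-596.  203.]
cartridge_green 0.6 [494.4, 278.7] 482 [ 446. -134.   66.] z [49. 69. 76.]
   rect [ 445. -139.] [68. 50.] 25.3 mat [-83. -69.]
chock_a 0.86 [319.2, 280.5] 406 [438. 308.  22.] z [ 9. 20. 39.]
   rect [437. 308.] [83. 35.] 6.2 mat [-483.  130.]
chock_a 0.73 [276.4, 231.7] 433 [571. 423.  21.] z [ 7. 18. 39.]
   rect [571. 424.] [85. 37.] 9.9 mat [-524.  303.]
chock_a 0.63 [268.7, 276.6] 401 [451. 444.  22.] z [ 9. 20. 39.]
   rect [451. 445.] [36. 80.] 84.5 mat [-598.  206.]
chock_a 0.61 [155.4, 300.5] 443 [391. 747.  22.] z [ 8. 18. 39.]
   rect [391. 750.] [86. 36.] 63.1 mat [-897.  293.]
```

View pics/crop1.png

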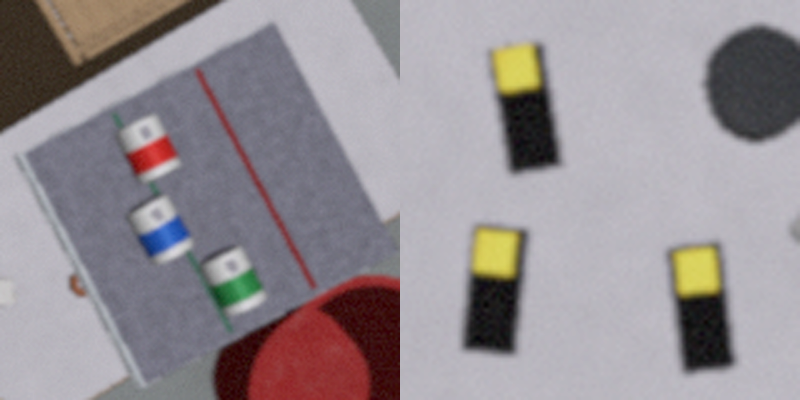

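```bash
python3 - <<'E'
from m import *
s=env.state(); print({k:np.round(v,2).tolist() for k,v in s.items()}, env.grasp_offset)
M=np.load("M0.npy"); c,si=np.cos(M[2]),np.sin(M[2])
for x,y in((-94,93),(-122,12),(-83,-69)): print(x,y, M[0]+x*c-y*si, M[1]+x*si+y*c)
E
```

```text
{'time_s': 1.1, 'qpos': [63.65, 18.31, 89.64, -0.0, 72.04, -1.15], 'qvel': [0.15, -0.04, -0.02, -0.06, 0.05, -0.05], 'effort': [-0.0, -41.24, -23.22, 0.07, 0.04, 0.0], 'ee_pos': [244.84, 520.3, 213.99], 'ee_rot': [179.99, 0.0, 154.8], 'force': [0.5, 0.18, -0.3], 'torque': [-0.01, -0.05, 0.04], 'gripper_force': 0.0, 'gripper_width': 91.33} 18.8
-94 93 583.6986415265019 -54.34710739830741
-122 12 498.9145021548245 -66.86308562631638
-83 -69 445.0329168069282 -138.82679009181317
```

Request:
send_rows --targets '[[[0, 0, -0.0884, 0.106, -0.1796, -0.026, -1], [0, 0, -0.0884, 0.106, -0.1796, -0.026, -1], [0, 0, -0.0884, 0.106, -0.1796, -0.026, -1], [0, 0, -0.0884, 0.106, -0.1796, -0.026, -1], [0, 0, -0.0884, 0.106, -0.1796, -0.026, -1], [0, 0, -0.0884, 0.106, -0.1796, -0.026, -1], [0, 0, -0.0884, 0.106, -0.1796, -0.026, -1], [0, 0, -0.0884, 0.106, -0.1796, -0.026, -1], [0, 0, -0.0884, 0.106, -0.1796, -0.026, -1], [0, 0, -0.0884, 0.106, -0.1796, -0.026, -1], [0, 0, -0.0884, 0.106, -0.1796, -0.026, -1], [0, 0, -0.0884, 0.106, -0.1796, -0.026, -1]]]' --grip_force 3

```text
time_s: 2.3
ee_pos: [500.0, 87.7, 151.6]
ee_rot: [180.0, -0.0, 59.0]
force: [1.0, 0.2, 0.5]
gripper_width: 91.1
gripper_force: 0.0
```

Request:
send_rows --targets '[[[0, 0, -0.0884, 0.106, -0.1796, -0.026, -1], [0, 0, -0.0884, 0.106, -0.1796, -0.026, -1], [0, 0, -0.0884, 0.106, -0.1796, -0.026, -1], [0, 0, -0.0884, 0.106, -0.1796, -0.026, -1], [0, 0, 0, 0, 0, 0, -1], [0, 0, 0, 0, 0, 0, -1]]]'

```text
time_s: 2.9
ee_pos: [583.9, -55.0, 130.3]
ee_rot: [-179.9, 0.0, 27.4]
force: [-1.0, -0.1, 0.4]
gripper_width: 91.0
gripper_force: 0.0
```

Request:
send_rows --targets '[[[0, 0, 0, 0, 0, -0.157, -1], [0, 0, 0, 0, 0, -0.157, -1], [0, 0, 0, 0, 0, -0.157, -1], [0, 0, 0, 0, 0, 0, -0.8], [0, 0, 0, 0, 0, 0, -0.6], [0, 0, 0, 0, 0, 0, -0.4], [0, 0, 0, 0, 0, 0, -0.3], [0, 0, 0, 0, 0, 0, -0.23], [0, 0, 0, 0, 0, 0, -0.23], [0, 0, 0, 0, 0, 0, -0.23]]]'

```text
time_s: 3.9
ee_pos: [584.2, -54.5, 37.0]
ee_rot: [180.0, -0.0, 27.5]
force: [-0.6, -0.6, -0.9]
gripper_width: 56.2
gripper_force: 0.0
```

Request:
send_rows --targets '[[[0, 0, 0, 0.0046, -0.0089, 0, -0.23], [0, 0, 0, 0.0069, -0.0133, 0, -0.23], [0, 0, 0, 0.0092, -0.0177, 0, -0.23], [0, 0, 0, 0.0115, -0.0222, 0, -0.23], [0, 0, 0, 0.0115, -0.0222, 0, -0.23], [0, 0, 0, 0.0115, -0.0222, 0, -0.23], [0, 0, 0, 0.0115, -0.0222, 0, -0.23], [0, 0, 0, 0.0115, -0.0222, 0, -0.23], [0, 0, 0, 0.0115, -0.0222, 0, -0.23], [0, 0, 0, 0.0115, -0.0222, 0, -0.23], [0, 0, 0, 0.0115, -0.0222, 0, -0.23], [0, 0, 0, 0.0115, -0.0222, 0, -0.23]]]'

```text
time_s: 5.1
ee_pos: [609.0, -102.7, 36.6]
ee_rot: [180.0, 0.0, 27.5]
force: [0.3, 0.1, 0.8]
gripper_width: 56.1
gripper_force: 0.0
```

Request:
send_rows --targets '[[[0, 0, 0, 0.0115, -0.0222, 0, -0.23], [0, 0, 0, 0.0115, -0.0222, 0, -0.23], [0, 0, 0, 0.0115, -0.0222, 0, -0.23], [0, 0, 0, 0.0115, -0.0222, 0, -0.23], [0, 0, 0, 0.0115, -0.0222, 0, -0.23], [0, 0, 0, 0.0115, -0.0222, 0, -0.23], [0, 0, 0, 0.0092, -0.0177, 0, -0.23], [0, 0, 0, 0.0069, -0.0133, 0, -0.23], [0, 0, 0, 0.0046, -0.0089, 0, -0.23], [0, 0, 0, 0.0023, -0.0044, 0, -0.23], [0, 0, 0, 0, 0, 0, -0.23], [0, 0, 0, 0, 0, 0, -0.23]]]'

```text
time_s: 6.3
ee_pos: [627.2, -137.7, 36.6]
ee_rot: [-180.0, 0.0, 27.5]
force: [-0.1, 0.6, -0.1]
gripper_width: 56.2
gripper_force: 0.0
```

```bash
cat > look.py <<'E'
from m import *
import sys
M=np.load("M0.npy"); s=env.state()
print("t",s["time_s"],"tcp mat",matframe(M,np.array(s["ee_pos"])).round(1),np.round(s["ee_pos"][2],1))
n="top"; p,d=optics.grab_frame(n)
for o in("cartridge_red","cartridge_blue","cartridge_green"):
    for r in optics.silhouettes(n,o)[:2]:
        C=cloud(n,d,r["mask"])
        if r["conf"]<.2 or len(C)<5: continue
        q,_=cv2.findContours(r["mask"].astype(np.uint8),0,2); q=max(q,key=cv2.contourArea)
        W=np.array([ray(n,a[0],49)[:2] for a in q]).astype(np.float32); rc=cv2.minAreaRect(W)
        a=rc[2] if rc[1][0]>rc[1][1] else rc[2]-90
        print(o,round(r["conf"],2),np.round(r["at"]),"mat",matframe(M,np.array(rc[0])).round(1),"size",np.round(rc[1]),"dyaw",round(a-90-np.degrees(M[2])%180+180-0,1))
if len(sys.argv)>1:
    cv2.imwrite("pics/"+sys.argv[1],cv2.resize(np.clip(p[165:325,400:560]*1.4,0,255).astype(np.uint8)[:,:,::-1],(600,600),interpolation=cv2.INTER_CUBIC))
E
python3 look.py r1.png
```

```text
t 6.3 tcp mat [ 0.  93.1] 36.6
cartridge_red 0.5 [323. 284.] mat [-482.5  128.3] size [81. 35.] dyaw -23.9
cartridge_blue 0.77 [462. 254.] mat [-123.4   13.7] size [69. 51.] dyaw 2.3
cartridge_blue 0.38 [223. 232.] mat [-635.4  346. ] size [60. 57.] dyaw 62.0
cartridge_green 0.74 [494. 281.] mat [-81.5 -68.9] size [69. 51.] dyaw 1.0
```

View pics/r1.png

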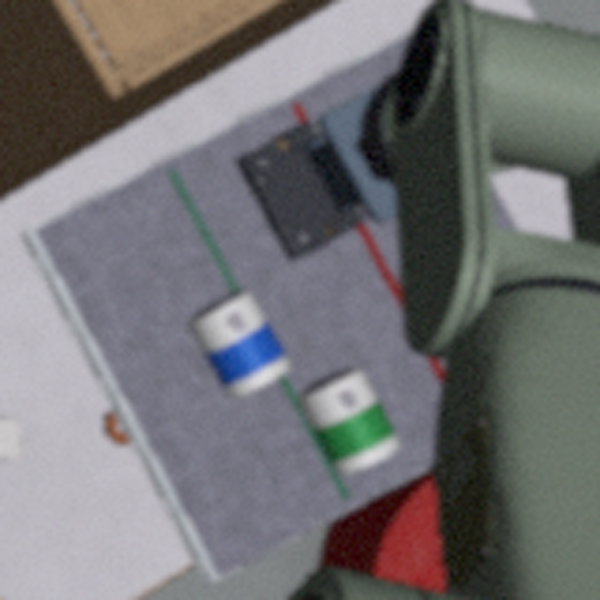

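Request:
send_rows --targets '[[[0, 0, 0, 0, 0, 0, -0.5], [0, 0, 0, 0, 0, 0, -1], [0, 0, 0, 0, 0, 0, -1], [0, 0, 0, 0, 0, 0.157, -1], [0, 0, 0, 0, 0, 0.157, -1], [0, 0, 0, 0, 0, 0.157, -1], [0, 0, 0, -0.16, 0.089, 0, -1], [0, 0, 0, -0.16, 0.089, 0, -1], [0, 0, 0, -0.16, 0.089, 0, -1], [0, 0, 0, -0.16, 0.089, 0, -1], [0, 0, 0, 0, 0, 0, -1], [0, 0, 0, 0, 0, 0, -1]]]'

```text
time_s: 7.7
ee_pos: [499.5, -66.5, 131.4]
ee_rot: [179.9, -0.1, 27.5]
force: [-0.6, -0.5, 0.4]
gripper_width: 91.1
gripper_force: 0.0
```

```bash
python3 look.py r2.png; python3 -c "
from h import *;print(np.round(env.state()['ee_pos'],1))"
```

```text
t 7.7 tcp mat [-122.    12.7] 131.4
cartridge_red 0.88 [489. 207.] mat [-3.7 89.7] size [66. 51.] dyaw -2.4
cartridge_blue 0.44 [457. 249.] mat [-122.6   36.7] size [16. 44.] dyaw -91.6
[500.5 -67.2 130.8]
```

Request:
send_rows --targets '[[[0, 0, 0, 0, 0, -0.157, -1], [0, 0, 0, 0, 0, -0.157, -1], [0, 0, 0, 0, 0, -0.157, -1], [0, 0, 0, 0, 0, 0, -0.8], [0, 0, 0, 0, 0, 0, -0.6], [0, 0, 0, 0, 0, 0, -0.4], [0, 0, 0, 0, 0, 0, -0.3], [0, 0, 0, 0, 0, 0, -0.23], [0, 0, 0, 0, 0, 0, -0.23], [0, 0, 0, 0.0046, -0.0089, 0, -0.23], [0, 0, 0, 0.0069, -0.0133, 0, -0.23], [0, 0, 0, 0.0092, -0.0177, 0, -0.23]]]'

```text
time_s: 9.1
ee_pos: [503.5, -74.8, 36.6]
ee_rot: [180.0, 0.0, 27.5]
force: [0.2, 1.0, 0.1]
gripper_width: 55.8
gripper_force: 0.1
```

Request:
send_rows --targets '[[[0, 0, 0, 0.0115, -0.0222, 0, -0.23], [0, 0, 0, 0.0115, -0.0222, 0, -0.23], [0, 0, 0, 0.0115, -0.0222, 0, -0.23], [0, 0, 0, 0.0115, -0.0222, 0, -0.23], [0, 0, 0, 0.0115, -0.0222, 0, -0.23], [0, 0, 0, 0.0115, -0.0222, 0, -0.23], [0, 0, 0, 0.0115, -0.0222, 0, -0.23], [0, 0, 0, 0.0115, -0.0222, 0, -0.23], [0, 0, 0, 0.0115, -0.0222, 0, -0.23], [0, 0, 0, 0.0115, -0.0222, 0, -0.23], [0, 0, 0, 0.0115, -0.0222, 0, -0.23], [0, 0, 0, 0.0115, -0.0222, 0, -0.23]]]'

```text
time_s: 10.3
ee_pos: [531.2, -128.3, 36.6]
ee_rot: [180.0, 0.0, 27.5]
force: [-0.3, 1.0, -0.8]
gripper_width: 56.2
gripper_force: 0.1
```

Request:
send_rows --targets '[[[0, 0, 0, 0.0115, -0.0222, 0, -0.23], [0, 0, 0, 0.0115, -0.0222, 0, -0.23], [0, 0, 0, 0.0115, -0.0222, 0, -0.23], [0, 0, 0, 0.0115, -0.0222, 0, -0.23], [0, 0, 0, 0.0115, -0.0222, 0, -0.23], [0, 0, 0, 0.0115, -0.0222, 0, -0.23], [0, 0, 0, 0.0115, -0.0222, 0, -0.23], [0, 0, 0, 0.0115, -0.0222, 0, -0.23], [0, 0, 0, 0.0115, -0.0222, 0, -0.23], [0, 0, 0, 0.0092, -0.0177, 0, -0.23], [0, 0, 0, 0.0069, -0.0133, 0, -0.23], [0, 0, 0, 0.0046, -0.0089, 0, -0.23]]]'

```text
time_s: 11.5
ee_pos: [556.0, -176.1, 36.6]
ee_rot: [180.0, -0.0, 27.5]
force: [1.4, -0.4, 0.9]
gripper_width: 56.2
gripper_force: 0.0
```

Request:
send_rows --targets '[[[0, 0, 0, 0.0023, -0.0044, 0, -0.23], [0, 0, 0, 0, 0, 0, -0.23], [0, 0, 0, 0, 0, 0, -0.23]]]'

```text
time_s: 11.8
ee_pos: [556.2, -176.6, 36.6]
ee_rot: [-180.0, 0.0, 27.5]
force: [0.4, 0.1, -0.6]
gripper_width: 56.0
gripper_force: 0.0
```

```bash
python3 look.py r2.png
```

```text
t 11.8 tcp mat [ 1.8 12.2] 36.6
cartridge_red 0.83 [489. 210.] mat [-4.2 89.7] size [64. 52.] dyaw -1.6
cartridge_blue 0.41 [500. 224.] mat [ 2.6 42.4] size [ 9. 36.] dyaw -91.6
cartridge_green 0.85 [492. 280.] mat [-82.  -68.4] size [64. 51.] dyaw -1.8
```

Request:
send_rows --targets '[[[0, 0, 0, 0, 0, 0, -0.5], [0, 0, 0, 0, 0, 0, -1], [0, 0, 0, 0, 0, 0, -1], [0, 0, 0, 0, 0, 0.157, -1], [0, 0, 0, 0, 0, 0.157, -1], [0, 0, 0, 0, 0, 0.157, -1], [0, 0, 0, -0.138, 0.046, 0, -1], [0, 0, 0, -0.138, 0.046, 0, -1], [0, 0, 0, -0.138, 0.046, 0, -1], [0, 0, 0, -0.138, 0.046, 0, -1], [0, 0, 0, 0, 0, 0, -1], [0, 0, 0, 0, 0, 0, -1]]]'

```text
time_s: 13.2
ee_pos: [446.2, -140.0, 131.2]
ee_rot: [179.9, -0.1, 27.5]
force: [0.4, -0.2, 0.3]
gripper_width: 90.6
gripper_force: 0.0
```

```bash
python3 look.py r3.png
```

```text
t 13.2 tcp mat [-81.4 -68.5] 131.2
cartridge_red 0.96 [489. 209.] mat [-3.7 89.1] size [63. 48.] dyaw -2.4
cartridge_blue 0.77 [502. 231.] mat [-2.5 15. ] size [65. 51.] dyaw -0.2
cartridge_green 0.68 [491. 271.] mat [-81.8 -48.9] size [22. 46.] dyaw -96.4
```

Request:
send_rows --targets '[[[0, 0, 0, 0, 0, -0.157, -1], [0, 0, 0, 0, 0, -0.157, -1], [0, 0, 0, 0, 0, -0.157, -1], [0, 0, 0, 0, 0, 0, -0.8], [0, 0, 0, 0, 0, 0, -0.6], [0, 0, 0, 0, 0, 0, -0.4], [0, 0, 0, 0, 0, 0, -0.3], [0, 0, 0, 0, 0, 0, -0.23], [0, 0, 0, 0, 0, 0, -0.23], [0, 0, 0, 0.0046, -0.0089, 0, -0.23], [0, 0, 0, 0.0069, -0.0133, 0, -0.23], [0, 0, 0, 0.0092, -0.0177, 0, -0.23]]]'

```text
time_s: 14.6
ee_pos: [450.1, -148.1, 36.6]
ee_rot: [-180.0, 0.0, 27.5]
force: [-0.0, -0.3, -1.0]
gripper_width: 55.9
gripper_force: 0.0
```

Request:
send_rows --targets '[[[0, 0, 0, 0.0115, -0.0222, 0, -0.23], [0, 0, 0, 0.0115, -0.0222, 0, -0.23], [0, 0, 0, 0.0115, -0.0222, 0, -0.23], [0, 0, 0, 0.0115, -0.0222, 0, -0.23], [0, 0, 0, 0.0115, -0.0222, 0, -0.23], [0, 0, 0, 0.0115, -0.0222, 0, -0.23], [0, 0, 0, 0.0115, -0.0222, 0, -0.23], [0, 0, 0, 0.0115, -0.0222, 0, -0.23], [0, 0, 0, 0.0115, -0.0222, 0, -0.23], [0, 0, 0, 0.0115, -0.0222, 0, -0.23], [0, 0, 0, 0.0115, -0.0222, 0, -0.23], [0, 0, 0, 0.0115, -0.0222, 0, -0.23]]]'

```text
time_s: 15.8
ee_pos: [477.8, -201.6, 36.6]
ee_rot: [180.0, -0.0, 27.5]
force: [0.5, -0.4, 0.1]
gripper_width: 55.9
gripper_force: 0.0
```

Request:
send_rows --targets '[[[0, 0, 0, 0.0115, -0.0222, 0, -0.23], [0, 0, 0, 0.0092, -0.0177, 0, -0.23], [0, 0, 0, 0.0069, -0.0133, 0, -0.23], [0, 0, 0, 0.0046, -0.0089, 0, -0.23], [0, 0, 0, 0.0023, -0.0044, 0, -0.23], [0, 0, 0, 0, 0, 0, -0.23], [0, 0, 0, 0, 0, 0, -0.23]]]'

```text
time_s: 16.5
ee_pos: [484.4, -214.4, 36.5]
ee_rot: [-180.0, 0.0, 27.5]
force: [-0.1, 0.4, 0.0]
gripper_width: 55.9
gripper_force: 0.0
```

Now I'll release, lift, back off toward the left and check that all three rest on the red line.

Request:
send_rows --targets '[[[0, 0, 0, 0, 0, 0, -0.5], [0, 0, 0, 0, 0, 0, -1], [0, 0, 0, 0, 0, 0, -1], [0, 0, 0, 0, 0, 0.157, -1], [0, 0, 0, 0, 0, 0.157, -1], [0, 0, 0, 0, 0, 0.157, -1], [0, 0, 0, -0.1, 0.2, 0, -1], [0, 0, 0, -0.1, 0.2, 0, -1], [0, 0, 0, -0.1, 0.2, 0, -1], [0, 0, 0, 0, 0, 0, -1], [0, 0, 0, 0, 0, 0, -1], [0, 0, 0, 0, 0, 0, -1]]]'

```text
time_s: 17.7
ee_pos: [425.5, -95.2, 131.1]
ee_rot: [179.9, -0.1, 27.5]
force: [0.6, -0.1, -0.1]
gripper_width: 91.3
gripper_force: 0.0
```

```bash
python3 look.py r3.png
```

```text
t 17.7 tcp mat [-130.7  -66.2] 131.1
cartridge_red 0.67 [488. 212.] mat [-4.8 90.2] size [63. 48.] dyaw -2.3
cartridge_blue 0.89 [503. 235.] mat [-3.4 15. ] size [63. 51.] dyaw 0.9
cartridge_green 0.58 [517. 256.] mat [ -1.5 -46.4] size [17. 47.] dyaw -95.6
```

View pics/r3.png

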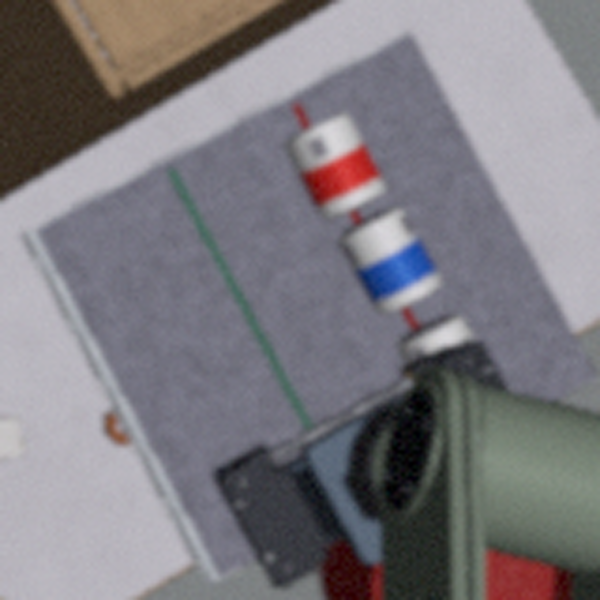

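Request:
send_rows --targets '[[[0, 0, 0, 0.097, -0.194, 0, -1], [0, 0, 0, 0.097, -0.194, 0, -1], [0, 0, 0, 0.097, -0.194, 0, -1], [0, 0, 0, 0, 0, 0, -1], [0, 0, 0, 0, 0, -0.157, -1], [0, 0, 0, 0, 0, -0.157, -1], [0, 0, 0, 0, 0, -0.157, -1], [0, 0, 0, 0, 0, 0, -0.8], [0, 0, 0, 0, 0, 0, -0.6], [0, 0, 0, 0, 0, 0, -0.4], [0, 0, 0, 0, 0, 0, -0.3], [0, 0, 0, 0, 0, 0, -0.23]]]'

```text
time_s: 19.1
ee_pos: [483.5, -211.2, 37.9]
ee_rot: [179.9, -0.1, 27.5]
force: [0.2, 0.2, -0.7]
gripper_width: 56.7
gripper_force: 0.0
```

Request:
send_rows --targets '[[[0, 0, 0, 0, 0, 0, -0.23], [0, 0, 0, -0.0046, 0.0089, 0, -0.23], [0, 0, 0, -0.0069, 0.0133, 0, -0.23], [0, 0, 0, -0.0092, 0.0177, 0, -0.23], [0, 0, 0, -0.0115, 0.0222, 0, -0.23], [0, 0, 0, -0.0115, 0.0222, 0, -0.23], [0, 0, 0, -0.0115, 0.0222, 0, -0.23], [0, 0, 0, -0.0115, 0.0222, 0, -0.23], [0, 0, 0, -0.0115, 0.0222, 0, -0.23], [0, 0, 0, -0.0115, 0.0222, 0, -0.23], [0, 0, 0, -0.0115, 0.0222, 0, -0.23], [0, 0, 0, -0.0115, 0.0222, 0, -0.23]]]'

```text
time_s: 20.3
ee_pos: [460.0, -167.0, 36.6]
ee_rot: [180.0, -0.0, 27.5]
force: [0.6, -0.9, -0.2]
gripper_width: 56.3
gripper_force: 0.0
```

Request:
send_rows --targets '[[[0, 0, 0, -0.0115, 0.0222, 0, -0.23], [0, 0, 0, -0.0115, 0.0222, 0, -0.23], [0, 0, 0, -0.0115, 0.0222, 0, -0.23], [0, 0, 0, -0.0115, 0.0222, 0, -0.23], [0, 0, 0, -0.0115, 0.0222, 0, -0.23], [0, 0, 0, -0.0115, 0.0222, 0, -0.23], [0, 0, 0, -0.0115, 0.0222, 0, -0.23], [0, 0, 0, -0.0115, 0.0222, 0, -0.23], [0, 0, 0, -0.0092, 0.0177, 0, -0.23], [0, 0, 0, -0.0069, 0.0133, 0, -0.23], [0, 0, 0, -0.0046, 0.0089, 0, -0.23], [0, 0, 0, -0.0046, 0.0089, 0, -0.23]]]'

```text
time_s: 21.5
ee_pos: [436.8, -122.0, 36.6]
ee_rot: [180.0, -0.0, 27.5]
force: [1.0, -0.2, 0.6]
gripper_width: 55.7
gripper_force: 0.0
```

Request:
send_rows --targets '[[[0, 0, 0, -0.0023, 0.0044, 0, -0.23], [0, 0, 0, 0, 0, 0, -0.23], [0, 0, 0, 0, 0, 0, -0.23]]]'

```text
time_s: 21.8
ee_pos: [436.3, -121.3, 36.6]
ee_rot: [180.0, -0.0, 27.5]
force: [-0.8, 0.1, -0.5]
gripper_width: 55.8
gripper_force: 0.0
```

```bash
python3 look.py r4.png
```

```text
t 21.8 tcp mat [-102.5  -68.6] 36.6
cartridge_red 0.86 [489. 211.] mat [-4.6 90.3] size [63. 51.] dyaw -1.6
cartridge_red 0.62 [319. 281.] mat [-482.7  130.8] size [81. 35.] dyaw -22.1
cartridge_blue 0.68 [500. 235.] mat [-2.7 14.1] size [64. 48.] dyaw -0.6
cartridge_green 0.73 [266. 276.] mat [-594.8  203.6] size [36. 83.] dyaw -33.4
cartridge_green 0.61 [501. 235.] mat [-2.7 15.3] size [66. 51.] dyaw -0.3
```

Request:
send_rows --targets '[[[0, 0, 0, 0, 0, 0, -0.5], [0, 0, 0, 0, 0, 0, -1], [0, 0, 0, 0, 0, 0, -1], [0, 0, 0, 0, 0, 0.157, -1], [0, 0, 0, 0, 0, 0.157, -1], [0, 0, 0, 0, 0, 0.157, -1], [0, 0, 0, 0.1485, -0.0645, 0, -1], [0, 0, 0, 0.1485, -0.0645, 0, -1], [0, 0, 0, 0.1485, -0.0645, 0, -1], [0, 0, 0, 0.1485, -0.0645, 0, -1], [0, 0, 0, 0, 0, 0, -1], [0, 0, 0, 0, 0, 0, -1]]]'

```text
time_s: 23.2
ee_pos: [554.8, -172.8, 130.1]
ee_rot: [-179.9, 0.1, 27.5]
force: [-1.3, -0.6, -0.0]
gripper_width: 91.3
gripper_force: 0.0
```

```bash
python3 look.py r5.png
```

```text
t 23.2 tcp mat [-2.3 12.7] 130.1
cartridge_red 0.94 [489. 211.] mat [-5.9 90.2] size [61. 51.] dyaw 0.9
cartridge_red 0.72 [466. 250.] mat [-69.2  12.1] size [282. 316.] dyaw -90.7
cartridge_blue 0.54 [497. 224.] mat [-1.5 40.7] size [15. 46.] dyaw -101.0
cartridge_green 0.98 [490. 281.] mat [-101.4  -68.9] size [69. 50.] dyaw -2.1
```

Request:
send_rows --targets '[[[0, 0, 0, 0, 0, -0.157, -1], [0, 0, 0, 0, 0, -0.157, -1], [0, 0, 0, 0, 0, -0.157, -1], [0, 0, 0, 0, 0, 0, -0.8], [0, 0, 0, 0, 0, 0, -0.6], [0, 0, 0, 0, 0, 0, -0.4], [0, 0, 0, 0, 0, 0, -0.3], [0, 0, 0, 0, 0, 0, -0.23], [0, 0, 0, 0, 0, 0, -0.23], [0, 0, 0, -0.0046, 0.0089, 0, -0.23], [0, 0, 0, -0.0069, 0.0133, 0, -0.23], [0, 0, 0, -0.0092, 0.0177, 0, -0.23]]]'

```text
time_s: 24.6
ee_pos: [550.8, -164.7, 36.6]
ee_rot: [180.0, 0.0, 27.5]
force: [-0.3, 0.5, 0.3]
gripper_width: 56.1
gripper_force: 0.1
```

Request:
send_rows --targets '[[[0, 0, 0, -0.0115, 0.0222, 0, -0.23], [0, 0, 0, -0.0115, 0.0222, 0, -0.23], [0, 0, 0, -0.0115, 0.0222, 0, -0.23], [0, 0, 0, -0.0115, 0.0222, 0, -0.23], [0, 0, 0, -0.0115, 0.0222, 0, -0.23], [0, 0, 0, -0.0115, 0.0222, 0, -0.23], [0, 0, 0, -0.0115, 0.0222, 0, -0.23], [0, 0, 0, -0.0115, 0.0222, 0, -0.23], [0, 0, 0, -0.0115, 0.0222, 0, -0.23], [0, 0, 0, -0.0115, 0.0222, 0, -0.23], [0, 0, 0, -0.0115, 0.0222, 0, -0.23], [0, 0, 0, -0.0115, 0.0222, 0, -0.23]]]'

```text
time_s: 25.8
ee_pos: [523.2, -111.2, 36.6]
ee_rot: [180.0, -0.0, 27.5]
force: [-0.1, -0.7, 0.5]
gripper_width: 56.1
gripper_force: 0.1
```

Request:
send_rows --targets '[[[0, 0, 0, -0.0115, 0.0222, 0, -0.23], [0, 0, 0, -0.0115, 0.0222, 0, -0.23], [0, 0, 0, -0.0115, 0.0222, 0, -0.23], [0, 0, 0, -0.0115, 0.0222, 0, -0.23], [0, 0, 0, -0.0092, 0.0177, 0, -0.23], [0, 0, 0, -0.0069, 0.0133, 0, -0.23], [0, 0, 0, -0.0046, 0.0089, 0, -0.23], [0, 0, 0, -0.0046, 0.0089, 0, -0.23], [0, 0, 0, 0, 0, 0, -0.23], [0, 0, 0, 0, 0, 0, -0.23]]]'

```text
time_s: 26.8
ee_pos: [509.1, -84.1, 36.6]
ee_rot: [180.0, -0.0, 27.5]
force: [-0.6, 0.8, -0.3]
gripper_width: 55.7
gripper_force: 0.0
```

Request:
send_rows --targets '[[[0, 0, 0, 0, 0, 0, -0.5], [0, 0, 0, 0, 0, 0, -1], [0, 0, 0, 0, 0, 0, -1], [0, 0, 0, 0, 0, 0.157, -1], [0, 0, 0, 0, 0, 0.157, -1], [0, 0, 0, 0, 0, 0.157, -1], [0, 0, 0, 0.1436, -0.0626, 0, -1], [0, 0, 0, 0.1436, -0.0626, 0, -1], [0, 0, 0, 0.1436, -0.0626, 0, -1], [0, 0, 0, 0.1436, -0.0626, 0, -1], [0, 0, 0, 0, 0, 0, -1], [0, 0, 0, 0, 0, 0, -1]]]'

```text
time_s: 28.0
ee_pos: [623.5, -134.2, 130.0]
ee_rot: [-179.9, 0.1, 27.5]
force: [-0.1, -0.7, 0.1]
gripper_width: 90.8
gripper_force: 0.0
```

Request:
send_rows --targets '[[[0, 0, 0, 0, 0, -0.157, -1], [0, 0, 0, 0, 0, -0.157, -1], [0, 0, 0, 0, 0, -0.157, -1], [0, 0, 0, 0, 0, 0, -0.8], [0, 0, 0, 0, 0, 0, -0.6], [0, 0, 0, 0, 0, 0, -0.4], [0, 0, 0, 0, 0, 0, -0.3], [0, 0, 0, 0, 0, 0, -0.23], [0, 0, 0, 0, 0, 0, -0.23], [0, 0, 0, -0.0046, 0.0089, 0, -0.23], [0, 0, 0, -0.0069, 0.0133, 0, -0.23], [0, 0, 0, -0.0092, 0.0177, 0, -0.23]]]'

```text
time_s: 29.2
ee_pos: [619.7, -126.0, 36.5]
ee_rot: [-180.0, 0.0, 27.5]
force: [0.4, 0.1, 0.1]
gripper_width: 56.0
gripper_force: 0.0
```

Request:
send_rows --targets '[[[0, 0, 0, -0.0115, 0.0222, 0, -0.23], [0, 0, 0, -0.0115, 0.0222, 0, -0.23], [0, 0, 0, -0.0115, 0.0222, 0, -0.23], [0, 0, 0, -0.0115, 0.0222, 0, -0.23], [0, 0, 0, -0.0115, 0.0222, 0, -0.23], [0, 0, 0, -0.0115, 0.0222, 0, -0.23], [0, 0, 0, -0.0115, 0.0222, 0, -0.23], [0, 0, 0, -0.0115, 0.0222, 0, -0.23], [0, 0, 0, -0.0115, 0.0222, 0, -0.23], [0, 0, 0, -0.0115, 0.0222, 0, -0.23], [0, 0, 0, -0.0115, 0.0222, 0, -0.23], [0, 0, 0, -0.0115, 0.0222, 0, -0.23]]]'

```text
time_s: 30.4
ee_pos: [592.0, -72.5, 36.6]
ee_rot: [180.0, -0.0, 27.5]
force: [0.2, -0.9, 0.8]
gripper_width: 55.7
gripper_force: 0.0
```

Request:
send_rows --targets '[[[0, 0, 0, -0.0115, 0.0222, 0, -0.23], [0, 0, 0, -0.0115, 0.0222, 0, -0.23], [0, 0, 0, -0.0115, 0.0222, 0, -0.23], [0, 0, 0, -0.0092, 0.0177, 0, -0.23], [0, 0, 0, -0.0092, 0.0177, 0, -0.23], [0, 0, 0, -0.0069, 0.0133, 0, -0.23], [0, 0, 0, -0.0046, 0.0089, 0, -0.23], [0, 0, 0, -0.0023, 0.0044, 0, -0.23], [0, 0, 0, 0, 0, 0, -0.23], [0, 0, 0, 0, 0, 0, -0.23]]]'

```text
time_s: 31.4
ee_pos: [578.9, -47.2, 36.6]
ee_rot: [180.0, -0.0, 27.5]
force: [-0.2, 1.0, 0.5]
gripper_width: 56.4
gripper_force: 0.0
```

Request:
send_rows --targets '[[[0, 0, 0, 0, 0, 0, -0.5], [0, 0, 0, 0, 0, 0, -1], [0, 0, 0, 0, 0, 0, -1], [0, 0, 0, 0, 0, 0.157, -1], [0, 0, 0, 0, 0, 0.157, -1], [0, 0, 0, 0, 0, 0.157, -1], [0, 0, 0.09, -0.1, 0.1, 0.03, -1], [0, 0, 0.09, -0.1, 0.1, 0.03, -1], [0, 0, 0.09, -0.1, 0.1, 0.03, -1], [0, 0, 0.09, -0.1, 0.1, 0.03, -1], [0, 0, 0.09, 0, 0, 0, -1], [0, 0, 0.09, 0, 0, 0, -1]]]'

```text
time_s: 32.6
ee_pos: [498.4, 33.5, 155.3]
ee_rot: [179.9, -0.0, 76.5]
force: [1.0, 0.4, 0.3]
gripper_width: 91.4
gripper_force: 0.0
```

```bash
python3 look.py r6.png; cat > chock.py <<'E'
from m import *
import sys
M=np.load("M0.npy"); n="top"; p,d=optics.grab_frame(n)
hsv=cv2.cvtColor(p,cv2.COLOR_RGB2HSV)
done=[]
for r in optics.silhouettes(n,"chock_a"):
    if r["conf"]<.25: continue
    m=r["mask"]; m8=cv2.dilate(m.astype(np.uint8),np.ones((3,3)))>0
    ye=m8&(hsv[...,0]>18)&(hsv[...,0]<36)&(hsv[...,1]>110)&(hsv[...,2]>70)
    bl=m8&(hsv[...,2]<70)&~ye
    if ye.sum()<20: print("no yellow",r["at"]); continue
    zb=float(sys.argv[1]) if len(sys.argv)>1 else 0
    def rect(mm,z):
        v,u=np.nonzero(mm); 
        q=np.array([ray(n,a,z)[:2] for a in zip(u,v)]); return q.mean(0),q
    hy,_=rect(ye,zb+36); by,_=rect(bl,zb+10)
    q,_=cv2.findContours(m.astype(np.uint8),0,2); q=max(q,key=cv2.contourArea)
    W=np.array([ray(n,a[0],zb+12)[:2] for a in q]).astype(np.float32); rc=cv2.minAreaRect(W)
    a=rc[2] if rc[1][0]>rc[1][1] else rc[2]-90
    dr=by-hy; b=np.degrees(np.arctan2(dr[1],dr[0])); a=a+180*round((b-a)/180)
    print(round(r["conf"],2),np.round(r["at"]),"heel",hy.round(1),"rectc",np.round(rc[0],1),np.round(rc[1]),"yaw rect",round(a,1),"yaw h-b",round(b,1),"mat",matframe(M,hy).round(1),"mat toe",matframe(M,hy+67*dr/np.linalg.norm(dr)).round(1))
E
python3 chock.py
```

```text
t 32.6 tcp mat [-211.3   57.8] 155.3
cartridge_blue 0.42 [485. 284.] mat [-104.4  -72.4] size [62. 47.] dyaw -2.1
cartridge_green 0.68 [238. 316.] mat [-711.2  147.8] size [57. 54.] dyaw 62.3
cartridge_green 0.67 [485. 285.] mat [-109.6  -73.9] size [54. 49.] dyaw 61.9
no yellow [156.7, 305.0]
0.73 [271. 276.] heel [474.5 440.1] rectc [450.3 444.9] [36. 84.] yaw rect 173.4 yaw h-b 173.1 mat [-583.1  224.2] mat toe [-620.8  168.8]
0.57 [321. 282.] heel [461.1 309.2] rectc [436.8 307.6] [83. 36.] yaw rect -173.9 yaw h-b -173.8 mat [-473.1  151.9] mat toe [-497.5   89.5]
```

Request:
send_rows --targets '[[[0, 0, 0.0938, -0.0143, 0.1062, -0.0136, -1], [0, 0, 0.0938, -0.0143, 0.1062, -0.0136, -1], [0, 0, 0.0938, -0.0143, 0.1062, -0.0136, -1], [0, 0, 0.0938, -0.0143, 0.1062, -0.0136, -1], [0, 0, 0.0938, -0.0143, 0.1062, -0.0136, -1], [0, 0, 0.0938, -0.0143, 0.1062, -0.0136, -1], [0, 0, 0.0938, -0.0143, 0.1062, -0.0136, -1], [0, 0, 0.0938, -0.0143, 0.1062, -0.0136, -1], [0, 0, 0.0938, -0.0143, 0.1062, -0.0136, -1], [0, 0, 0.0938, -0.0143, 0.1062, -0.0136, -1], [0, 0, 0.0938, -0.0143, 0.1062, -0.0136, -1], [0, 0, 0.0938, -0.0143, 0.1062, -0.0136, -1]]]' --grip_force 20

```text
time_s: 34.1
ee_pos: [464.6, 288.5, 121.9]
ee_rot: [-180.0, -0.0, 177.6]
force: [0.7, -0.8, 0.4]
gripper_width: 91.3
gripper_force: 0.0
```

Request:
send_rows --targets '[[[0, 0, 0.0938, -0.0143, 0.1062, -0.0136, -0.3], [0, 0, 0, 0, 0, 0, -0.3], [0, 0, 0, 0, 0, 0, -0.3]]]'

```text
time_s: 34.4
ee_pos: [461.6, 308.7, 119.1]
ee_rot: [-180.0, -0.0, -174.3]
force: [-0.5, 0.2, -0.2]
gripper_width: 70.0
gripper_force: 0.0
```

```bash
python3 look.py r7.png; python3 chock.py;  python3 - <<'E'
from h import *
p,d=optics.grab_frame("side"); cv2.imwrite("pics/s1.png",cv2.resize(p[140:380,200:520],(800,600))[:,:,::-1])
for r in optics.place_of("side","chock_a_heel"): print(r["conf"],r["at"],ray("side",r["at"],26))
E
```

```text
t 34.4 tcp mat [-472.4  152.1] 119.1
cartridge_red 0.57 [455. 224.] mat [-104.    91.9] size [63. 49.] dyaw -1.6
cartridge_red 0.28 [488. 281.] mat [-100.7  -69. ] size [67. 51.] dyaw -1.8
cartridge_blue 0.72 [468. 250.] mat [-101.9   13.6] size [65. 47.] dyaw 2.3
cartridge_green 0.7 [489. 284.] mat [-101.   -68.9] size [67. 48.] dyaw -0.3
0.97 [272. 231.] heel [594.3 425.7] rectc [572.  423.7] [86. 37.] yaw rect -169.1 yaw h-b -171.2 mat [-515.1  323.9] mat toe [-536.4  260.4]
0.81 [270. 278.] heel [474.5 440. ] rectc [450.8 444.6] [36. 82.] yaw rect 174.0 yaw h-b 172.6 mat [-582.9  224.1] mat toe [-621.2  169.2]
no yellow [156.0, 301.6]
no yellow [238.2, 316.5]
0.92 [280.3, 264.3] [605.2770538  418.91348289  26.        ]
```

View pics/s1.png

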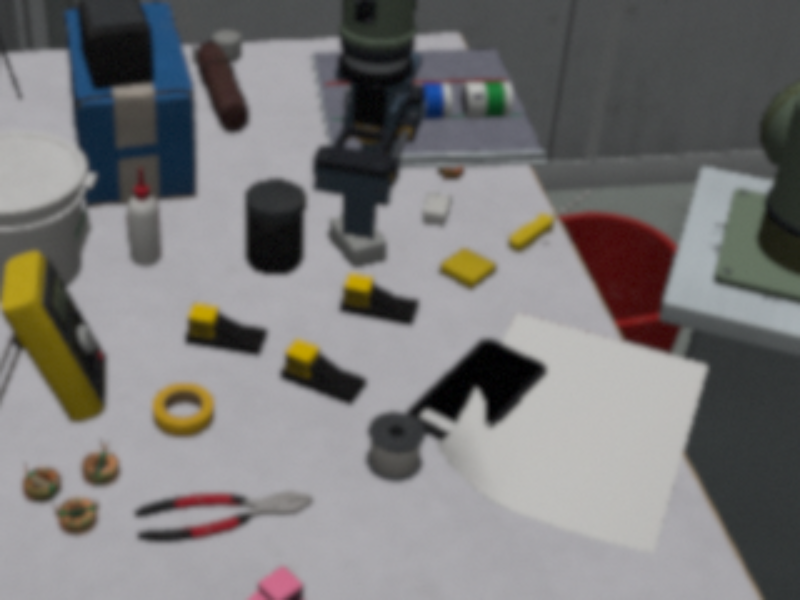

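The cartridges sit on the green line (x = -104, -102, -101 mm). The side picture shows the gripper above the nearest black/yellow chock, at crop (375,298). The other two are at (225,328) and (322,368), and the pink one is at (278,590).

Request:
send_rows --targets '[[[0, 0, 0, 0, 0, -0.16, -0.3], [0, 0, 0, 0, 0, -0.16, -0.3], [0, 0, 0, 0, 0, -0.16, -0.3], [0, 0, 0, 0, 0, -0.03, -0.3], [0, 0, 0, 0, 0, 0, -0.3], [0, 0, 0, 0, 0, 0, 1], [0, 0, 0, 0, 0, 0, 1], [0, 0, 0, 0, 0, 0, 1], [0, 0, 0, 0, 0, 0, 1], [0, 0, 0, 0, 0, 0, 1]]]'

```text
time_s: 35.8
ee_pos: [462.1, 309.2, 18.2]
ee_rot: [180.0, 0.1, -174.1]
force: [-1.2, -0.6, 4.0]
gripper_width: 27.6
gripper_force: 20.0
```

Request:
send_rows --targets '[[[0, 0, 0, 0, 0, 0.17, 1], [0, 0, 0, 0, 0, 0.17, 1], [0, 0, 0, 0, 0, 0.17, 1], [0, 0, -0.0691, 0.0725, -0.1993, 0, 1], [0, 0, -0.0691, 0.0725, -0.1993, 0, 1], [0, 0, -0.0691, 0.0725, -0.1993, 0, 1], [0, 0, -0.0691, 0.0725, -0.1993, 0, 1], [0, 0, -0.0691, 0.0725, -0.1993, 0, 1], [0, 0, -0.0691, 0.0725, -0.1993, 0, 1], [0, 0, -0.0691, 0.0725, -0.1993, 0, 1], [0, 0, -0.0691, 0.0725, -0.1993, 0, 1]]]'

```text
time_s: 36.9
ee_pos: [577.8, -11.6, 119.2]
ee_rot: [-180.0, -0.0, 135.8]
force: [0.1, 0.4, -0.8]
gripper_width: 27.9
gripper_force: 20.0
```

Request:
send_rows --targets '[[[0, 0, -0.0691, 0.0725, -0.1993, 0, 1], [0, 0, -0.0691, 0.0725, -0.1993, 0, 1], [0, 0, -0.0691, 0.0725, -0.1993, 0, 1], [0, 0, 0, 0, 0, 0, 1], [0, 0, 0, 0, 0, 0, 1], [0, 0, 0, 0, 0, 0, 1]]]'

```text
time_s: 37.5
ee_pos: [620.4, -128.5, 119.0]
ee_rot: [-180.0, -0.1, 117.5]
force: [0.2, 0.5, -0.8]
gripper_width: 28.1
gripper_force: 20.0
```

```bash
python3 look.py r8.png
```

```text
t 37.5 tcp mat [-11.3  91.4] 119.0
cartridge_red 0.58 [456. 226.] mat [-103.4   91.3] size [66. 53.] dyaw -1.6
cartridge_blue 0.87 [469. 252.] mat [-101.1   14.9] size [68. 48.] dyaw 1.0
cartridge_green 0.87 [486. 284.] mat [-100.8  -69. ] size [64. 49.] dyaw -2.1
```

View pics/r8.png

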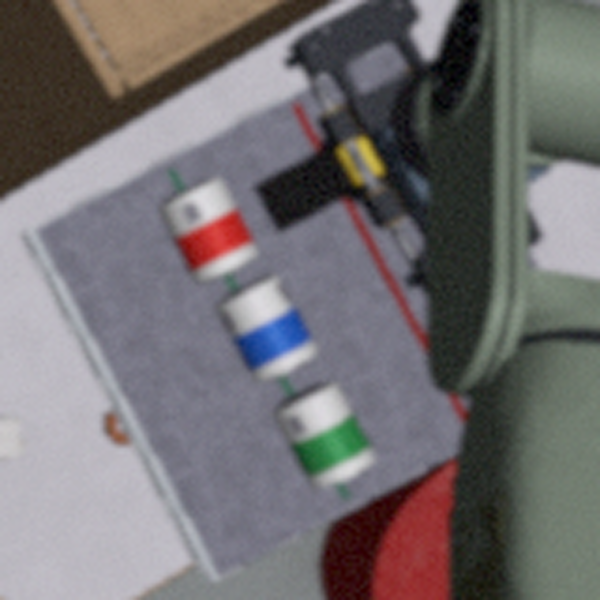

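The picture shows the chock held flat, its toe at (270,205) pointing at the middle of the red cartridge at (210,228), all three cartridges on the green line.

Request:
send_rows --targets '[[[0, 0, 0, 0.0046, -0.009, -0.15, 1], [0, 0, 0, 0, 0, -0.15, 1], [0, 0, 0, 0, 0, -0.05, 1], [0, 0, 0, 0, 0, -0.015, 1], [0, 0, 0, 0, 0, -0.0125, 1], [0, 0, 0, 0, 0, 0, 1], [0, 0, 0, 0, 0, 0, 1]]]'

```text
time_s: 38.4
ee_pos: [622.9, -131.5, 45.2]
ee_rot: [179.9, 0.1, 117.4]
force: [0.6, 0.5, -2.4]
gripper_width: 27.8
gripper_force: 20.0
```

Request:
send_rows --targets '[[[0, 0, 0, 0, 0, -0.005, 1], [0, 0, 0, 0, 0, -0.005, 1], [0, 0, 0, 0, 0, 0, 1]]]'

```text
time_s: 38.7
ee_pos: [622.7, -131.5, 43.2]
ee_rot: [179.9, 0.1, 117.4]
force: [-0.4, 1.0, 5.7]
gripper_width: 28.3
gripper_force: 20.0
```

Request:
send_rows --targets '[[[0, 0, 0, 0, 0, 0, 0.2], [0, 0, 0, 0, 0, 0, -0.1], [0, 0, 0, 0, 0, 0, -0.2], [0, 0, 0, 0, 0, 0.145, -0.2], [0, 0, 0, 0, 0, 0.145, -0.2], [0, 0, 0, 0, 0, 0.145, -0.2], [0, 0, 0.0475, -0.057, 0.2198, 0, -0.3], [0, 0, 0.0475, -0.057, 0.2198, 0, -0.3], [0, 0, 0.0475, -0.057, 0.2198, 0, -0.3], [0, 0, 0.0475, -0.057, 0.2198, 0, -0.3], [0, 0, 0.0475, -0.057, 0.2198, 0, -0.3], [0, 0, 0.0475, -0.057, 0.2198, 0, -0.3]]]'

```text
time_s: 39.9
ee_pos: [553.0, 134.1, 128.8]
ee_rot: [180.0, -0.0, 143.3]
force: [0.3, 0.2, 1.1]
gripper_width: 59.2
gripper_force: 0.0
```

```bash
python3 look.py r9.png; python3 chock.py; python3 chock.py 25
```

```text
t 39.9 tcp mat [-275.4  152.7] 128.8
cartridge_red 0.77 [459. 224.] mat [-94.3  90.4] size [66. 34.] dyaw -5.6
cartridge_blue 0.86 [470. 252.] mat [-97.7  13.5] size [68. 44.] dyaw -2.2
cartridge_green 0.59 [485. 285.] mat [-100.9  -70.1] size [64. 49.] dyaw -1.8
cartridge_green 0.49 [502. 244.] mat [-30.5  12.5] size [277. 237.] dyaw -1.1
0.92 [259. 262.] heel [513.3 471.9] rectc [490.2 470.5] [84. 38.] yaw rect -173.5 yaw h-b -174.6 mat [-593.4  273.3] mat toe [-618.6  211.2]
0.72 [481. 213.] heel [ 623.3 -139.9] rectc [ 614. -120.] [37. 93.] yaw rect 116.9 yaw h-b 117.7 mat [ 0.2 88.6] mat toe [-66.8  88.3]
no yellow [155.9, 302.4]
0.6 [277. 230.] heel [594.3 425.7] rectc [571.  423.7] [84. 37.] yaw rect -170.9 yaw h-b -171.4 mat [-515.1  323.8] mat toe [-536.7  260.4]
no yellow [469.5, 253.7]
0.94 [275. 231.] heel [592.  423.5] rectc [570.  420.7] [84. 38.] yaw rect -170.1 yaw h-b -171.5 mat [-514.2  320.8] mat toe [-535.9  257.4]
0.78 [479. 216.] heel [ 620.5 -132.3] rectc [ 609.9 -112.2] [36. 90.] yaw rect 117.9 yaw h-b 117.6 mat [-7.9 89.7] mat toe [-74.9  89.5]
no yellow [152.6, 302.7]
0.62 [262. 261.] heel [512.5 469. ] rectc [489.2 468.4] [82. 36.] yaw rect -173.5 yaw h-b -174.4 mat [-591.2  271.2] mat toe [-616.2  209. ]
```

View pics/r9.png

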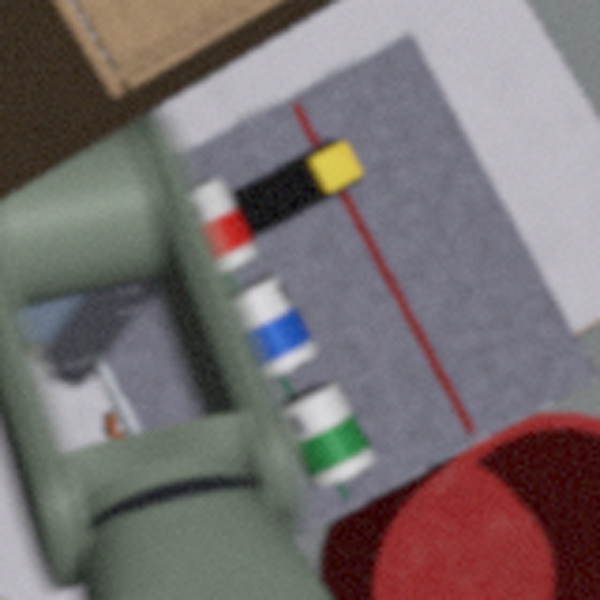

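The knocked chock now lies at heel (513,472). The chock at the red cartridge stands square, toe about 28 mm from the axis.

Request:
send_rows --targets '[[[0, 0, 0.0527, -0.0217, 0.1879, 0, -0.3], [0, 0, 0.0527, -0.0217, 0.1879, 0, -0.3], [0, 0, 0.0527, -0.0217, 0.1879, 0, -0.3], [0, 0, 0.0527, -0.0217, 0.1879, 0, -0.3], [0, 0, 0.0527, -0.0217, 0.1879, 0, -0.3], [0, 0, 0.0527, -0.0217, 0.1879, 0, -0.3], [0, 0, 0.0527, -0.0217, 0.1879, 0, -0.3], [0, 0, 0.0527, -0.0217, 0.1879, 0, -0.3], [0, 0, 0.0527, -0.0217, 0.1879, 0, -0.3], [0, 0, 0, 0, 0, 0, -0.3], [0, 0, 0, 0, 0, 0, -0.3]]]'

```text
time_s: 41.4
ee_pos: [515.2, 470.0, 128.3]
ee_rot: [-179.9, -0.0, -174.3]
force: [0.6, -0.5, -0.7]
gripper_width: 59.3
gripper_force: 0.0
```

```bash
python3 look.py r10.png; python3 chock.py; python3 - <<'E'
from h import *
p,d=optics.grab_frame("side")
for r in optics.place_of("side","chock_a_heel"): print(r["conf"],r["at"],ray("side",r["at"],26))
E
```

```text
t 41.4 tcp mat [-590.9  274. ] 128.3
cartridge_red 0.83 [455. 226.] mat [-103.6   91.4] size [66. 50.] dyaw -2.2
cartridge_red 0.35 [484. 249.] mat [-67.2  13.2] size [277. 311.] dyaw -90.5
cartridge_blue 0.75 [469. 253.] mat [-101.1   13.8] size [68. 51.] dyaw 1.6
cartridge_green 0.97 [490. 282.] mat [-100.6  -69.8] size [69. 51.] dyaw 1.1
0.86 [481. 217.] heel [ 623.1 -140.1] rectc [ 613.1 -119.5] [37. 93.] yaw rect 117.9 yaw h-b 117.4 mat [ 0.3 88.5] mat toe [-66.7  88.5]
0.72 [273. 224.] heel [594.3 425.7] rectc [592.2 427.6] [38. 35.] yaw rect -162.0 yaw h-b -175.8 mat [-515.1  323.8] mat toe [-541.6  262.3]
no yellow [155.9, 304.6]
no yellow [257.8, 271.0]
0.69 [282.2, 269.3] [591.40002457 435.97956345  26.        ]
```

Request:
send_rows --targets '[[[0, 0, 0, 0, 0.01, -0.17, -0.3], [0, 0, 0, 0, 0, -0.17, -0.3], [0, 0, 0, 0, 0, -0.17, -0.3], [0, 0, 0, 0, 0, -0.04, -0.3], [0, 0, 0, 0, 0, 0, -0.3], [0, 0, 0, 0, 0, 0, 1], [0, 0, 0, 0, 0, 0, 1], [0, 0, 0, 0, 0, 0, 1], [0, 0, 0, 0, 0, 0, 1], [0, 0, 0, 0, 0, 0, 1]]]'

```text
time_s: 42.8
ee_pos: [515.0, 473.0, 20.0]
ee_rot: [179.9, 0.1, -174.2]
force: [0.2, -0.4, 2.2]
gripper_width: 28.0
gripper_force: 20.0
```

Request:
send_rows --targets '[[[0, 0, 0, 0, 0, 0.183, 1], [0, 0, 0, 0, 0, 0.183, 1], [0, 0, 0, 0, 0, 0.183, 1], [0, 0, -0.0542, 0.0139, -0.2291, 0, 1], [0, 0, -0.0542, 0.0139, -0.2291, 0, 1], [0, 0, -0.0542, 0.0139, -0.2291, 0, 1], [0, 0, -0.0542, 0.0139, -0.2291, 0, 1], [0, 0, -0.0542, 0.0139, -0.2291, 0, 1], [0, 0, -0.0542, 0.0139, -0.2291, 0, 1], [0, 0, -0.0542, 0.0139, -0.2291, 0, 1], [0, 0, -0.0542, 0.0139, -0.2291, 0, 1], [0, 0, -0.0542, 0.0139, -0.2291, 0, 1]]]'

```text
time_s: 44.0
ee_pos: [539.3, 58.5, 128.8]
ee_rot: [180.0, 0.0, 141.7]
force: [1.1, -0.0, -1.6]
gripper_width: 28.0
gripper_force: 20.0
```

Request:
send_rows --targets '[[[0, 0, -0.0542, 0.0139, -0.2291, 0, 1], [0, 0, -0.0542, 0.0139, -0.2291, 0, 1], [0, 0, -0.0542, 0.0139, -0.2291, 0, 1], [0, 0, -0.0542, 0.0139, -0.2291, 0, 1], [0, 0, -0.0542, 0.0139, -0.2291, 0, 1], [0, 0, 0, 0, 0, 0, 1], [0, 0, 0, 0, 0, 0, 1], [0, 0, 0, 0, 0, 0, 1]]]'

```text
time_s: 44.8
ee_pos: [553.2, -167.8, 128.5]
ee_rot: [-180.0, -0.1, 117.5]
force: [0.9, 0.5, -1.6]
gripper_width: 27.8
gripper_force: 20.0
```

```bash
python3 look.py r11.png
```

```text
t 44.8 tcp mat [-7.4 13.6] 128.5
cartridge_red 0.93 [454. 226.] mat [-103.6   91.8] size [63. 48.] dyaw -2.1
cartridge_blue 0.67 [470. 250.] mat [-101.    13.6] size [68. 50.] dyaw -0.1
cartridge_green 0.78 [487. 284.] mat [-101.4  -69.5] size [66. 48.] dyaw -2.1
cartridge_green 0.49 [479. 215.] mat [-33.7  90.5] size [36. 90.] dyaw -91.6
```

View pics/r11.png

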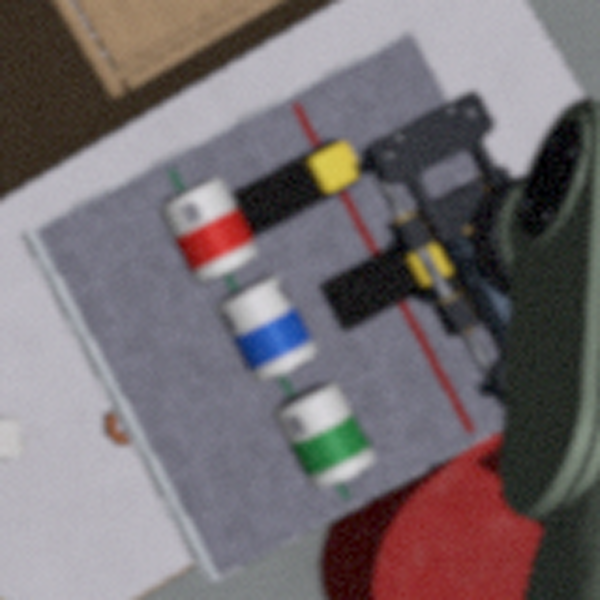

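The picture shows the second chock held square, its toe at (335,305) aiming at the blue cartridge's middle (268,328).

Request:
send_rows --targets '[[[0, 0, 0, 0.0023, -0.0044, -0.17, 1], [0, 0, 0, 0, 0, -0.17, 1], [0, 0, 0, 0, 0, -0.06, 1], [0, 0, 0, 0, 0, -0.0075, 1], [0, 0, 0, 0, 0, -0.0075, 1], [0, 0, 0, 0, 0, 0, 1], [0, 0, 0, 0, 0, 0, 1]]]'

```text
time_s: 45.7
ee_pos: [554.9, -169.9, 47.0]
ee_rot: [179.9, 0.1, 117.5]
force: [1.1, 0.0, -0.7]
gripper_width: 28.1
gripper_force: 20.0
```

Request:
send_rows --targets '[[[0, 0, 0, 0, 0, -0.005, 1], [0, 0, 0, 0, 0, -0.005, 1], [0, 0, 0, 0, 0, 0, 1]]]'

```text
time_s: 46.0
ee_pos: [554.6, -170.0, 44.8]
ee_rot: [179.9, 0.1, 117.5]
force: [-1.3, -0.7, 4.5]
gripper_width: 27.6
gripper_force: 20.0
```

Request:
send_rows --targets '[[[0, 0, 0, 0, 0, 0, 0.2], [0, 0, 0, 0, 0, 0, -0.1], [0, 0, 0, 0, 0, 0, -0.2], [0, 0, 0, 0, 0, 0.143, -0.2], [0, 0, 0, 0, 0, 0.143, -0.2], [0, 0, 0, 0, 0, 0.143, -0.2], [0, 0, 0.0532, -0.0529, 0.2063, 0, -0.3], [0, 0, 0.0532, -0.0529, 0.2063, 0, -0.3], [0, 0, 0.0532, -0.0529, 0.2063, 0, -0.3], [0, 0, 0.0532, -0.0529, 0.2063, 0, -0.3], [0, 0, 0.0532, -0.0529, 0.2063, 0, -0.3], [0, 0, 0.0532, -0.0529, 0.2063, 0, -0.3]]]'

```text
time_s: 47.2
ee_pos: [489.8, 79.4, 129.5]
ee_rot: [180.0, -0.0, 146.4]
force: [-0.2, -0.5, 0.4]
gripper_width: 59.2
gripper_force: 0.0
```

Request:
send_rows --targets '[[[0, 0, 0.0532, -0.0529, 0.2063, 0, -0.3], [0, 0, 0.0532, -0.0529, 0.2063, 0, -0.3], [0, 0, 0.0532, 0, 0, 0, -0.3], [0, 0, 0.0532, 0, 0, 0, -0.3]]]'

```text
time_s: 47.6
ee_pos: [468.8, 161.8, 129.4]
ee_rot: [-180.0, -0.0, 165.7]
force: [0.2, -0.6, -1.0]
gripper_width: 59.3
gripper_force: 0.0
```

```bash
python3 look.py r12.png; python3 chock.py; python3 chock.py 25
```

```text
t 47.6 tcp mat [-338.8   90.7] 129.4
cartridge_red 0.85 [458. 227.] mat [-103.5   92.4] size [62. 46.] dyaw -2.1
cartridge_red 0.25 [478. 216.] mat [-33.8  90.9] size [35. 89.] dyaw -88.8
cartridge_blue 0.61 [470. 253.] mat [-100.7   13. ] size [65. 50.] dyaw -1.6
cartridge_green 0.97 [487. 283.] mat [-103.1  -68.9] size [69. 49.] dyaw -2.1
0.92 [479. 214.] heel [ 623.3 -139.9] rectc [ 613.1 -119.1] [36. 91.] yaw rect 117.9 yaw h-b 117.5 mat [ 0.2 88.6] mat toe [-66.8  88.6]
no yellow [154.9, 300.8]
0.7 [277. 229.] heel [594.3 425.7] rectc [572.  423.6] [84. 36.] yaw rect -170.1 yaw h-b -171.2 mat [-515.1  323.8] mat toe [-536.5  260.4]
0.69 [496. 238.] heel [ 554.1 -179. ] rectc [ 545.1 -159.7] [39. 92.] yaw rect 115.8 yaw h-b 116.4 mat [2.9 9.2] mat toe [-64.1  10.4]
0.8 [276. 230.] heel [592.  423.5] rectc [569.7 421.1] [84. 36.] yaw rect -169.6 yaw h-b -171.5 mat [-514.2  320.8] mat toe [-535.9  257.4]
0.7 [494. 239.] heel [ 552.3 -170.7] rectc [ 542.7 -150.2] [39. 91.] yaw rect 118.6 yaw h-b 116.0 mat [-5.3 11.5] mat toe [-72.3  13.2]
no yellow [237.5, 316.2]
0.68 [478. 214.] heel [ 620.5 -132.3] rectc [ 610.8 -113. ] [39. 91.] yaw rect 115.9 yaw h-b 117.7 mat [-7.9 89.7] mat toe [-74.9  89.4]
no yellow [152.9, 304.4]
```

Request:
send_rows --targets '[[[0, 0, 0.0375, 0.0901, 0.1893, 0, -0.3], [0, 0, 0.0375, 0.0901, 0.1893, 0, -0.3], [0, 0, 0.0375, 0.0901, 0.1893, 0, -0.3], [0, 0, 0.0375, 0.0901, 0.1893, 0, -0.3], [0, 0, 0.0375, 0.0901, 0.1893, 0, -0.3], [0, 0, 0.0375, 0.0901, 0.1893, 0, -0.3], [0, 0, 0.0375, 0.0901, 0.1893, 0, -0.3], [0, 0, 0, 0, 0, 0, -0.3], [0, 0, 0, 0, 0, 0, -0.3]]]'

```text
time_s: 48.9
ee_pos: [595.4, 425.5, 128.3]
ee_rot: [-179.9, -0.1, -171.0]
force: [0.3, 0.1, -0.7]
gripper_width: 59.4
gripper_force: 0.0
```

```bash
python3 - <<'E'
from h import *
p,d=optics.grab_frame("side"); cv2.imwrite("pics/s2.png",cv2.resize(p[200:350,200:400],(800,600))[:,:,::-1])
for r in optics.place_of("side","chock_a_heel"): print(r["conf"],r["at"],ray("side",r["at"],26))
E
```

```text
0.8 [284.1, 268.5] [588.21398284 430.9124262   26.        ]
0.61 [368.7, 177.1] [ 534.22517152 -142.95969844   26.        ]
```

View pics/s2.png

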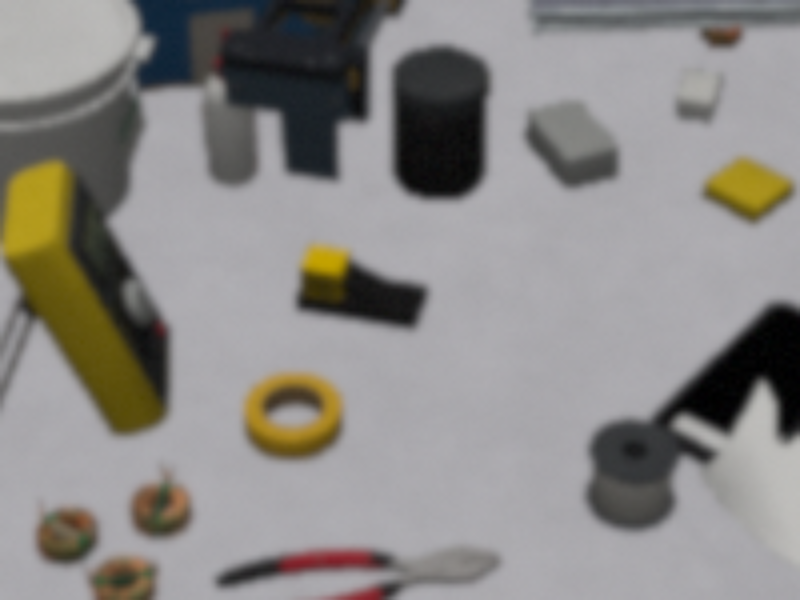

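The side crop shows the fingers at (312,150), above the last black/yellow chock at (360,285). The surroundings are clear.

Request:
send_rows --targets '[[[0, 0, 0, 0, 0.005, -0.17, -0.3], [0, 0, 0, 0, 0, -0.17, -0.3], [0, 0, 0, 0, 0, -0.17, -0.3], [0, 0, 0, 0, 0, -0.04, -0.3], [0, 0, 0, 0, 0, 0, -0.3], [0, 0, 0, 0, 0, 0, 1], [0, 0, 0, 0, 0, 0, 1], [0, 0, 0, 0, 0, 0, 1], [0, 0, 0, 0, 0, 0, 1], [0, 0, 0, 0, 0, 0, 1]]]'

```text
time_s: 50.0
ee_pos: [595.9, 426.7, 20.6]
ee_rot: [180.0, 0.1, -171.0]
force: [-1.2, 0.3, 2.9]
gripper_width: 27.9
gripper_force: 20.0
```

Request:
send_rows --targets '[[[0, 0, 0, 0, 0, 0.183, 1], [0, 0, 0, 0, 0, 0.183, 1], [0, 0, 0, 0, 0, 0.183, 1], [0, 0, -0.0497, -0.09, -0.1905, 0, 1], [0, 0, -0.0497, -0.09, -0.1905, 0, 1], [0, 0, -0.0497, -0.09, -0.1905, 0, 1], [0, 0, -0.0497, -0.09, -0.1905, 0, 1], [0, 0, -0.0497, -0.09, -0.1905, 0, 1], [0, 0, -0.0497, -0.09, -0.1905, 0, 1], [0, 0, -0.0497, -0.09, -0.1905, 0, 1]]]'

```text
time_s: 51.0
ee_pos: [468.4, 158.3, 129.2]
ee_rot: [-180.0, 0.0, 157.5]
force: [1.7, -0.2, -0.8]
gripper_width: 27.8
gripper_force: 20.0
```

Request:
send_rows --targets '[[[0, 0, -0.0497, 0.0056, -0.2038, 0, 1], [0, 0, -0.0497, 0.0056, -0.2038, 0, 1], [0, 0, -0.0497, 0.0056, -0.2038, 0, 1], [0, 0, -0.0497, 0.0056, -0.2038, 0, 1], [0, 0, -0.0497, 0.0056, -0.2038, 0, 1], [0, 0, -0.0497, 0.0056, -0.2038, 0, 1], [0, 0, -0.0497, 0.0056, -0.2038, 0, 1], [0, 0, -0.0497, 0.0056, -0.2038, 0, 1], [0, 0, -0.0497, 0.0056, -0.2038, 0, 1], [0, 0, 0, 0, 0, 0, 1], [0, 0, 0, 0, 0, 0, 1], [0, 0, 0, 0, 0, 0, 1]]]'

```text
time_s: 52.2
ee_pos: [479.2, -206.2, 129.1]
ee_rot: [-180.0, -0.1, 117.5]
force: [-0.0, 1.0, -1.1]
gripper_width: 28.1
gripper_force: 20.0
```

```bash
python3 look.py r13.png
```

```text
t 52.2 tcp mat [ -7.5 -69.7] 129.1
cartridge_red 0.86 [456. 227.] mat [-104.1   91.3] size [64. 51.] dyaw -1.6
cartridge_blue 0.57 [467. 254.] mat [-100.6   14. ] size [65. 49.] dyaw 0.3
cartridge_green 0.7 [488. 283.] mat [-102.2  -69.4] size [68. 53.] dyaw -0.4
```

View pics/r13.png

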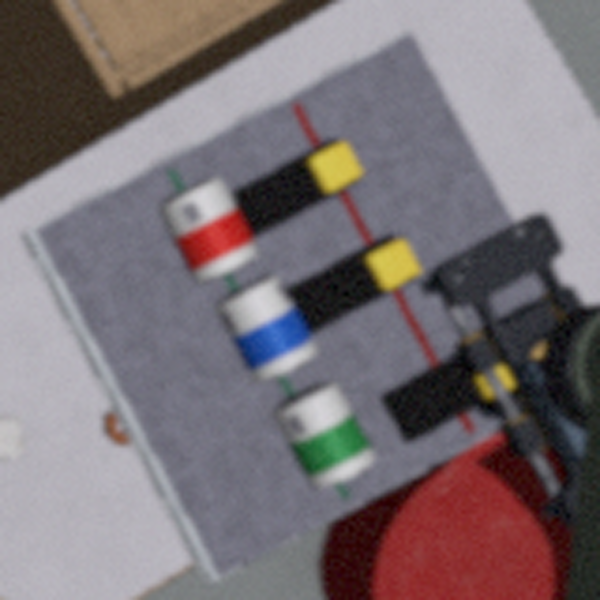

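Chocks one and two stand square at red and blue. The third is held at (440,405), aimed at green (325,435), so I'll lower it.

Request:
send_rows --targets '[[[0, 0, 0, 0.0023, -0.0044, -0.17, 1], [0, 0, 0, 0, 0, -0.17, 1], [0, 0, 0, 0, 0, -0.06, 1], [0, 0, 0, 0, 0, -0.0075, 1], [0, 0, 0, 0, 0, -0.0075, 1], [0, 0, 0, 0, 0, -0.005, 1], [0, 0, 0, 0, 0, 0, 1], [0, 0, 0, 0, 0, 0, 1]]]'

```text
time_s: 53.2
ee_pos: [480.5, -208.3, 46.1]
ee_rot: [179.9, 0.1, 117.4]
force: [-0.5, -0.7, -1.0]
gripper_width: 27.5
gripper_force: 20.0
```

Request:
send_rows --targets '[[[0, 0, 0, 0, 0, -0.004, 1], [0, 0, 0, 0, 0, -0.003, 1], [0, 0, 0, 0, 0, 0, 1]]]'

```text
time_s: 53.5
ee_pos: [480.5, -208.3, 45.5]
ee_rot: [179.9, 0.1, 117.4]
force: [-1.7, 1.2, 8.9]
gripper_width: 27.5
gripper_force: 20.0
```

Request:
send_rows --targets '[[[0, 0, 0, 0, 0, 0, 0.2], [0, 0, 0, 0, 0, 0, -0.1], [0, 0, 0, 0, 0, 0, -0.2], [0, 0, 0, 0, 0, 0.143, -0.2], [0, 0, 0, 0, 0, 0.143, -0.2], [0, 0, 0, 0, 0, 0.143, -0.2], [0, 0, 0, -0.05, 0.2, 0, -0.3], [0, 0, 0, -0.05, 0.2, 0, -0.3], [0, 0, 0, -0.05, 0.2, 0, -0.3], [0, 0, 0, 0, 0.2, 0, -0.3], [0, 0, 0, 0, 0.2, 0, -0.3], [0, 0, 0, 0, 0.2, 0, -0.3]]]'

```text
time_s: 54.7
ee_pos: [449.8, 33.5, 129.8]
ee_rot: [180.0, 0.0, 117.4]
force: [0.6, -0.7, -0.1]
gripper_width: 58.8
gripper_force: 0.0
```

Request:
send_rows --targets '[[[0, 0, 0, 0, 0.2, 0, -0.3], [0, 0, 0, 0, 0.2, 0, -0.3], [0, 0, 0, 0, 0, 0, -0.3], [0, 0, 0, 0, 0, 0, -0.3]]]'

```text
time_s: 55.1
ee_pos: [449.8, 112.5, 129.5]
ee_rot: [-180.0, 0.0, 117.6]
force: [-0.7, -0.4, -0.2]
gripper_width: 59.1
gripper_force: 0.0
```

```bash
python3 look.py r14.png; python3 chock.py 25
```

```text
t 55.1 tcp mat [-303.8   51.1] 129.5
cartridge_red 0.57 [457. 228.] mat [-103.6   91.9] size [63. 48.] dyaw -2.1
cartridge_red 0.3 [225. 233.] mat [-635.4  346. ] size [60. 57.] dyaw 62.0
cartridge_blue 0.91 [468. 253.] mat [-101.4   13.7] size [66. 52.] dyaw 2.3
cartridge_blue 0.72 [487. 282.] mat [-102.   -68.4] size [63. 47.] dyaw -2.1
cartridge_green 0.92 [486. 284.] mat [-100.3  -70.1] size [67. 48.] dyaw -2.1
no yellow [157.3, 302.0]
0.69 [496. 239.] heel [ 552.6 -170.6] rectc [ 541.1 -151.4] [38. 89.] yaw rect 118.3 yaw h-b 116.6 mat [-5.2 11.7] mat toe [-72.2  12.7]
0.69 [477. 214.] heel [ 620.5 -132.4] rectc [ 610.3 -111.9] [37. 89.] yaw rect 117.2 yaw h-b 117.6 mat [-7.7 89.6] mat toe [-74.7  89.5]
0.56 [510. 267.] heel [ 479.2 -209.4] rectc [ 468.4 -189.1] [37. 88.] yaw rect 117.0 yaw h-b 116.8 mat [ -4.6 -71.3] mat toe [-71.6 -70.5]
```

View pics/r14.png

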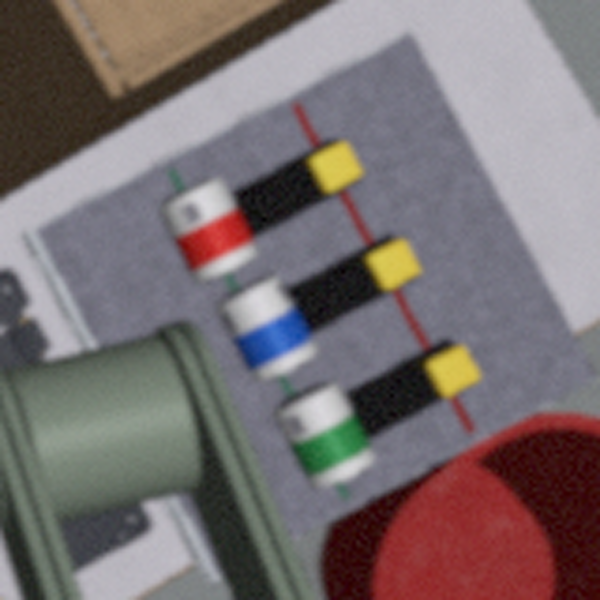

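All three cartridges rest on the green line, each with a square chock whose toe is about 29 mm from the cartridge's axis.

```bash
python3 -c "
from workcell import env; print(env.job_done())"
```

```text
the job is handed in; nothing more can be done
None
```

The job is handed in (no verdict came back): all three cartridges were rolled to the red line and back, and my last camera check put them 1–4 mm from the green line, each with a square chock whose toe is about 29 mm from its axis (limit 36 mm).

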